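Inspect a tool-post block under the loupe, then bring its centre mark under the drill

TASK

Pick up the aluminium block and hold its grooved sides up to the slanted bench loupe, one after another, each side square to the lens with its middle at the viewing point 55 mm in front of the rim and kept still for a second: first the side with one groove, then the one with two, then the one with three. Then stand the block upright on the drill's carriage at the loading end, clear of the drill, let go, and slide the carriage until the mark on top of the block is right under the tip of the bit. Do not drop the block, do not touch the loupe, the chuck or the bit, and leave the other things on the bench where they are.

Things in the scene. Friction and masses are not known exactly. Their poses are not given: they have to be found in the camera images.
- block: The work: aluminium tool-post block, a 60 mm cube with a square boss (30 x 30 x 45 mm high, parallel to the cube) on the middle of its top; 105 mm high, 0.45 kg. Origin under its centre, z up the boss. Upright grooves 8 mm wide, 6 mm deep over the full height, seen from above as notches: one on the +y side, two on +x, three on -y; the -x side is plain.
- side_one (a point): centre of the block's side with one groove (block frame 0, 30, 30 mm); this side faces the block's +y
- side_two (a point): centre of the side with two grooves (block frame 30, 0, 30 mm); faces the block's +x
- side_three (a point): centre of the side with three grooves (block frame 0, -30, 30 mm); faces the block's -y
- mark (a point): the centre mark, a dark dot with a cross on top of the boss (block frame 0, 0, 105 mm)
- loupe: fixed bench loupe: steel post 16 mm thick and 336 mm high on a round foot 100 mm across and 16 mm high, which carries the slanted barrel on its robot side. Origin under the post, z up; the barrel hangs towards the loupe's -x.
- lens: the loupe's green barrel with black rim, 58 mm across, slanting 35 degrees from level: it looks down and towards the robot. Origin at the viewing point, in clear air on the optical axis 55 mm before the rim (loupe frame -130, 0, 200 mm). x runs from there up the axis into the lens, y is level. The barrel spans 55 to 119 mm along x.
- drill: fixed small bench drill: grey base 130 mm (x) by 400 mm (y, from -115 to 285), column 40 mm thick at x = 130 mm, head overhanging the bit at heights 262 to 348 mm, 56 mm wide in y, from x = -22 mm back to the column. Origin on the bench right under the bit, z up.
- chuck: drill chuck, 40 mm across, with a 7 mm bit below it; origin at the bit's tip, z up, the chuck begins 30 mm above the tip
- bit_tip (a point): tip of the drill bit, 162 mm above the bench
- carriage (a joint): travel of the steel carriage, in m, 0 to 0.20: 0 with its centre 160 mm to the drill's +y side of the bit (loading end), growing as it slides along the drill's -y; at 0.16 its centre is under the bit. It slides with light friction (about 3 N) and stays where it is left.
- carriage_top (a point): centre of the carriage's flat top, 45 mm above the bench; top 110 x 110 mm, with a dark line along its middle (the drill's y) that passes straight under the bit. Axes as the drill's.
- handle (a point): top of the carriage's upright handle post, 22 mm thick at its 15 mm high black top, 18 mm below that, 60 mm tall, on an arm at the carriage's corner (85 mm to -x and 125 mm to +y of carriage_top, top 60 mm above it)
- pulley: bystander: brass belt pulley, 60 mm across, 30 mm high, standing; origin under its centre
- jar: bystander: glass jar with steel cap, 60 mm across, 70 mm high; origin under its centre
- oil: bystander: clear oil bottle, 52 mm across, 130 mm high; origin under its centre
- screwdriver: bystander: screwdriver, 150 mm, lying along its x; origin under its middle
- wrench: bystander: steel wrench, 140 mm, lying along its x; origin under its middle
- brush: bystander: bench brush, 150 mm, lying along its x; origin under its middle
- eyeglass: bystander: black eyeglass cup, 42 mm across, 38 mm high; origin under its centre
Things that resemble listed ones, but are neither listed nor needed, are in the scene too. Of the things like the block, leave any that is turquoise; of the rest the larger one is meant.

How it is judged:
On the way, in this order (a step that is already met when the one before it is completed fails the run):
1. the side with one groove is held still before the loupe: its centre within 18 mm of the viewing point, square to the optical axis within 15 degrees (distance between side_one and lens below 0.018 m and angle between the y axis of block and the x axis of lens, either way round below 0.26 rad and linear speed of block below 0.04 m/s), for 0.4 s.
2. the same with the side with two grooves (distance between side_two and lens below 0.018 m and angle between the x axis of block and the x axis of lens, either way round below 0.26 rad and linear speed of block below 0.04 m/s), for 0.4 s.
3. the same with the side with three grooves (distance between side_three and lens below 0.018 m and angle between the y axis of block and the x axis of lens, either way round below 0.26 rad and linear speed of block below 0.04 m/s), for 0.4 s.
4. the block stands upright on the carriage, let go, its mark more than 50 mm from under the bit (z of block in the frame of carriage_top between -0.006 and 0.006 m and x of block in the frame of carriage_top between -0.05 and 0.05 m and y of block in the frame of carriage_top between -0.05 and 0.05 m and angle between block's own z axis and vertical below 0.08 rad and linear speed of block below 0.02 m/s and contact force between block and the fingers below 0.1 N and horizontal distance between mark and bit_tip above 0.05 m), for 0.2 s.
At the end, for the whole second after the job is handed in: The block stands upright (within 4.5 degrees) and at rest on the carriage's top, which is also at rest, and its centre mark is within 6 mm, seen from above, of the point under the bit's tip (z of block in the frame of carriage_top between -0.006 and 0.006 m and x of block in the frame of carriage_top between -0.05 and 0.05 m and y of block in the frame of carriage_top between -0.05 and 0.05 m and angle between block's own z axis and vertical below 0.08 rad and linear speed of block below 0.02 m/s and horizontal distance between mark and bit_tip below 0.006 m and velocity of joint carriage between -0.01 and 0.01 m/s); the robot touches nothing.
It fails at once if the loupe was touched (contact force between loupe and anything else above 2 N).
It fails at once if the drill's chuck or bit was touched (contact force between chuck and anything else above 2 N).
It fails at once if the block was dropped (falling free from more than about 12 mm) (contact force between block and the fingers below 0.05 N and linear speed of block above 0.5 m/s).
It fails at once if another thing on the bench was moved by more than 30 mm (distance of any of pulley, jar, oil, screwdriver, wrench, brush, eyeglass from where it was at the start of the episode above 0.03 m).
It also fails if it takes over 72 s, if anything falls off the work surface, if the arm or the gripper's body presses on something with over 40 N, if the wrist force passes 120 N, or if a joint passes its speed limit or range.

ROBOT

A 6-joint arm with a two-finger parallel gripper is mounted at the origin on the work surface. World frame = base frame: x ahead of the robot, y to its left, z up, the work surface at z = 0. Lengths are in m, angles in rad, forces in N, time in s.
With the tool pointing down it reaches from about 0.35 to 0.775 m from the base axis. Payload 7.3 kg.
Tool frame: the origin (TCP) lies on the front face of the gripper's body, between the roots of the fingers; the fingertips stand ahead of it and the grasp point (between the pads) lies 47 mm ahead of it (finger_overhang is the z of the fingertips in the tool frame, in m); z points along the fingers, y is the line along which they close (so a half turn about z gives the same grasp; the last joint's range is limited). The gripper opens to 92 mm and grips with 3 to 60 N. Pads are 19 mm wide; open, the fingers measure 130 mm over their backs; the gripper's body (75 mm by 190 mm) begins 47 mm behind the grasp point.
Start: joints at [-1.419, 0.342, 1.524, -0, 1.275, -0.146], TCP at [0.154, -0.502, 0.292] pointing down, gripper open.
Joint ranges: [-2.53, 2.53], [-0.77, 2.02], [0.04, 2.7], [-1, 4.14], [0.28, 2.66], [-3.11, 3.11]. Speed limits (rad/s): [2.57, 2.57, 3.14, 3.14, 3.14, 3.14].

INTERFACE

Orientations are given as [roll, pitch, yaw] about the fixed x, y, z axes, in that order (R = Rz(yaw) Ry(pitch) Rx(roll)).
In Python, from cell import * gives the robot as it stands. The module is installed in compiled form; this text tells all that it offers.
- The arm moves only by the tool arm_command, never from a script. Its argument "series" is a list of rows, each an object of numbers: "x", "y", "z": the shift along the tool's x, y, z in mm; "rx", "ry", "rz": the turn, a rotation vector about the tool's x, y, z in degrees. A call has 1 to 20 rows; each row is the pose to reach, as a shift and turn from the pose commanded when the call began, along the tool's axes at that moment; what a row does not reach only later rows make up. A row lasts 1/10 s, in which the tool goes at most 50 mm and 8.59 degrees, less where a joint would pass 70% of its speed; a pose out of reach is approached as far as the arm can. A call with a gripper value outside its range is refused whole. "hand" is the finger opening in mm, from 0 to 91.8, set as the call begins (left out, the last holds). The fingers move at their own pace and stop on an object; "squeeze" is the grip in N (left out, the last holds). Time passes only in rows, so rows that repeat a pose let the fingers close. It gives the time, the measured TCP pose, the force, the opening and the grip force at its end, in the units of the state.
- observe(): the state, without advancing time (a new reading comes with each control period).
- read_camera(name): name is "scene" or "top" or "wrist"; returns a dict with "pixels" (400x640x3 uint8, blue, green, red), "K" (3x3 intrinsics, pixels), "rvec" (rotation vector, rad) and "tvec" (3), from world to camera coordinates, as OpenCV has them. Camera axes: x right, y down, z forward; pixel columns grow to the right and rows downward; lengths in m; the calibration is good to about 2 mm. A picture is of the moment at which its call begins. There is no depth.
- hand_in(): hands the job in; it is judged then, once.
Trained networks look in a picture, given as the dict that the camera call returned (one of the last four; its "shot" number tells which), for a name from the list of things; names that differ only in an ending like _2 or _b are one class to them, and where a whole thing is asked for, a point or a joint stands for the part that bears it (a point fixed in the world has none). Each returns a list of dicts, best first, with "confidence" (0 to 1); they miss things now and then, are a little off and sometimes report something else, mostly with a low value. They report only what shows in the picture. A call takes as long as a camera call. They do not tell look-alikes from the thing itself.
- boxes_of(picture, query): "point" ([x, y, z] in m, in world coordinates, good to about 4 mm: the middle of the surface that is visible of it).
- trace(picture, query): "pixels" (400x640 bool, what is visible of it).
- mark_of(picture, query): "point" ([x, y, z] in m, in world coordinates, good to about 4 mm: a listed point, or the origin of a listed thing).
The state is a dict: "time": time; "qpos": joint angles; "qvel": joint speeds; "joint_efforts": joint torques, N m; "tool_pos": TCP position; "tool_rot": TCP orientation; "contact_force": force on the tool from outside, world axes, zero at the start; "torque": the same for the moment, N m; "opening": finger opening in m; "grip_force": force on a finger pad.
Only numpy, scipy, OpenCV 4.12 (cv2) and the standard library are available. Lean on these libraries where they do the work, as an engineer would, in place of code of your own. Each camera call takes 0.05 s, during which the arm holds its last target. There are 200 camera calls.

## Working session

There is one attempt and no reset: what is moved stays moved. The work goes in short steps, Python scripts to look and compute and a tool call to move; the robot and the scene stay as the last step left them, time stands still between calls to the robot, and variables do not carry over. Pictures are saved under pics/ and viewed, at most 10 in all, crops included, and the job is handed in when it is done.

Besides the shell and the picture viewer there is one more tool, called after "Request:" as name([rows], argument=value, ...), one row to a line, values as JSON. arm_command: Moves the arm, as the interface text tells. Its arguments: {"type":"object","properties":{"series":{"type":"array"},"hand":{"type":"number"},"squeeze":{"type":"number"}},"required":["series"]}

```bash
mkdir -p pics; ls; cat > h.py <<'E'
from cell import *
import numpy as np, cv2
from scipy.spatial.transform import Rotation as R
np.set_printoptions(precision=4,suppress=True)
def proj(p,X):
    return cv2.projectPoints(np.float64(X).reshape(-1,1,3),p["rvec"],p["tvec"],p["K"],None)[0].reshape(-1,2)
def ray(p,u,v):
    M=cv2.Rodrigues(np.float64(p["rvec"]))[0]; c=-M.T@np.ravel(p["tvec"])
    d=M.T@np.linalg.inv(p["K"])@[u,v,1]; return c,d
def atz(p,u,v,z):
    c,d=ray(p,u,v); return c+d*(z-c[2])/d[2]
def show(q,l):
    for r in l: print(q,np.array(r["point"]),round(r["confidence"],2))
E
python3 - <<'E'
from h import *
ims=[]
for n in ["scene","top"]:
    p=read_camera(n); cv2.imwrite(f"pics/{n}0.png",p["pixels"])
    print(n)
    for q in ["block","mark","lens","loupe","drill","bit_tip","carriage_top","handle","side_one","side_two","side_three"]: show(q,mark_of(p,q))
    if n=="top":
        for q in ["pulley","jar","oil","screwdriver","wrench","brush","eyeglass"]: show(q,mark_of(p,q))
print(observe())
E
```

```text
pics
scene
block [ 0.3581 -0.0215  0.0001] 0.84
block [0.3819 0.2028 0.0006] 0.66
block [0.4802 0.1699 0.0017] 0.65
mark [ 0.3578 -0.0234  0.1046] 0.92
mark [0.4888 0.1666 0.1073] 0.59
mark [ 0.6054  0.1085 -0.0012] 0.55
mark [0.3871 0.202  0.0709] 0.49
lens [0.6019 0.2616 0.2018] 0.96
loupe [0.7301 0.285  0.0037] 0.68
drill [ 0.6076 -0.2227  0.0029] 0.9
drill [0.4615 0.1857 0.0314] 0.58
drill [ 0.519   0.3993 -0.002 ] 0.49
bit_tip [ 0.6071 -0.2225 -0.0013] 0.47
carriage_top [ 0.5969 -0.0651  0.0499] 0.96
carriage_top [ 0.5186  0.3962 -0.0016] 0.36
handle [0.5082 0.0599 0.1045] 0.72
side_one [0.4641 0.1865 0.0344] 0.78
side_one [ 0.3331 -0.0396  0.0291] 0.63
side_one [0.3722 0.1814 0.0176] 0.48
side_one [0.7305 0.2836 0.0031] 0.17
side_two [0.3434 0.0023 0.032 ] 0.93
side_two [0.5046 0.1914 0.0307] 0.92
side_two [0.3659 0.2076 0.0199] 0.54
side_two [ 0.5963 -0.0674  0.0455] 0.16
side_three [ 0.3824 -0.0071  0.0274] 0.95
side_three [0.3908 0.2149 0.0212] 0.77
side_three [0.5073 0.1508 0.0268] 0.59
top
block [ 0.3648 -0.0222  0.0003] 0.9
block [ 0.4868  0.1663 -0.0005] 0.82
block [0.38
[... 923 characters left out ...]
ver [0.5174 0.4009 0.002 ] 0.67
wrench [ 0.3851 -0.3362  0.0018] 0.72
brush [ 0.3698 -0.1311  0.0036] 0.93
brush [0.5036 0.1894 0.0279] 0.43
brush [0.5042 0.0581 0.1045] 0.35
eyeglass [ 0.4063  0.3572 -0.0007] 0.77
{'time': 1.55, 'qpos': array([-1.419 ,  0.342 ,  1.5241, -0.    ,  1.2754, -0.146 ]), 'qvel': array([ 0.0023, -0.0013,  0.0018,  0.0003,  0.0018,  0.    ]), 'joint_efforts': array([ -0.0004, -43.1128, -24.4478,   0.0719,   0.0484,  -0.    ]), 'tool_pos': array([ 0.1541, -0.5019,  0.2922]), 'tool_rot': array([3.1415, 0.0001, 0.2978]), 'contact_force': array([ 0.833 , -0.3768, -0.7502]), 'torque': array([-0.0087,  0.0097, -0.0142]), 'grip_force': 0.0, 'opening': 0.09166898497303025}
```

View pics/scene0.png

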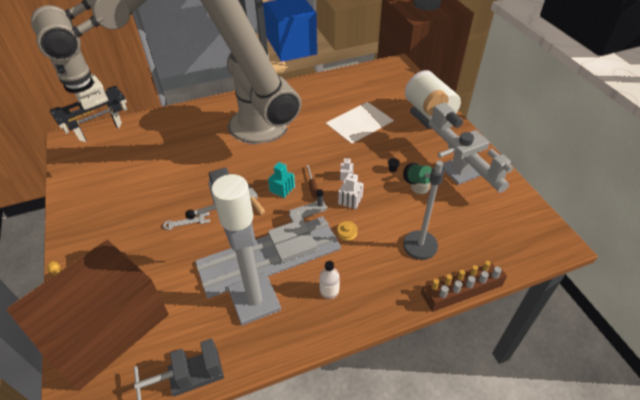

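View pics/top0.png

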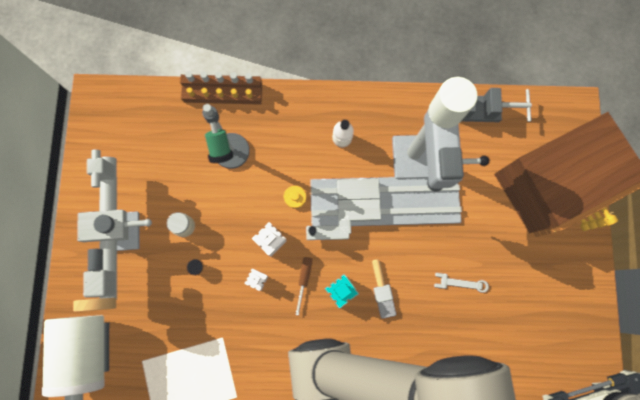

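The scene view shows three block-like parts: turquoise near (282,180), a small white one near (345,165) and the larger white one near (350,192). In the top view the larger one is at (268,238), at about (0.486, 0.167) m with yaw about 47°. The drill head is at (440,165) in the top view and the loupe barrel at (217,142). I'll move above the larger white block.

```bash
cat >> h.py <<'E'
def down(yaw): return R.from_euler("xyz",[np.pi,0,np.radians(yaw)])
def row(pos,rot,base=None):
    s=observe(); p0,r0=base or (s["tool_pos"],R.from_euler("xyz",s["tool_rot"]))
    return np.r_[r0.inv().apply(np.array(pos)-p0)*1000,(r0.inv()*rot).as_rotvec(degrees=True)].round(1)
E
python3 - <<'E'
from h import *
import cell
print([n for n in dir(cell) if not n.startswith("__")], observe().get("finger_overhang"), getattr(cell,"finger_overhang",None))
print(row([.38,-.22,.29],down(75))); print(row([.486,.167,.29],down(137)))
E
```

```text
['IKError', 'boxes_of', 'finger_overhang', 'hand_in', 'mark_of', 'observe', 'read_camera', 'trace'] None 0.0655
[ 298.7 -203.2    2.2    0.     0.   -57.9]
[ 513.6 -542.     2.2   -0.     0.  -119.9]
```

Request:
arm_command([
  {"x": 300,"y": -203,"z": 2,"rz": -58},
  {"x": 300,"y": -203,"z": 2,"rz": -58},
  {"x": 300,"y": -203,"z": 2,"rz": -58},
  {"x": 300,"y": -203,"z": 2,"rz": -58},
  {"x": 300,"y": -203,"z": 2,"rz": -58},
  {"x": 300,"y": -203,"z": 2,"rz": -58},
  {"x": 300,"y": -203,"z": 2,"rz": -58},
  {"x": 514,"y": -542,"z": 2,"rz": -120},
  {"x": 514,"y": -542,"z": 2,"rz": -120},
  {"x": 514,"y": -542,"z": 2,"rz": -120},
  {"x": 514,"y": -542,"z": 2,"rz": -120},
  {"x": 514,"y": -542,"z": 2,"rz": -120},
  {"x": 514,"y": -542,"z": 2,"rz": -120},
  {"x": 514,"y": -542,"z": 2,"rz": -120},
  {"x": 514,"y": -542,"z": 2,"rz": -120},
  {"x": 514,"y": -542,"z": 2,"rz": -120},
  {"x": 514,"y": -542,"z": 2,"rz": -120},
  {"x": 514,"y": -542,"z": 2,"rz": -120},
  {"x": 514,"y": -542,"z": 2,"rz": -120},
])

```text
invalid input
```

```bash
python3 - <<'E'
from h import *
p=read_camera("wrist"); cv2.imwrite("pics/w1.png",p["pixels"])
for q in ["block","mark","side_one","side_two","side_three"]: show(q,mark_of(p,q))
for t in trace(p,"block"): 
    m=t["pixels"]; y,x=np.nonzero(m); print(t["confidence"],m.sum(),x.mean(),y.mean())
s=observe(); print(s["qpos"],s["tool_pos"],s["tool_rot"],s["time"])
E
```

```text
[-1.419   0.342   1.5241  0.      1.2754 -0.146 ] [ 0.1541 -0.5019  0.2923] [3.1414 0.     0.2978] 1.9
```

View pics/w1.png

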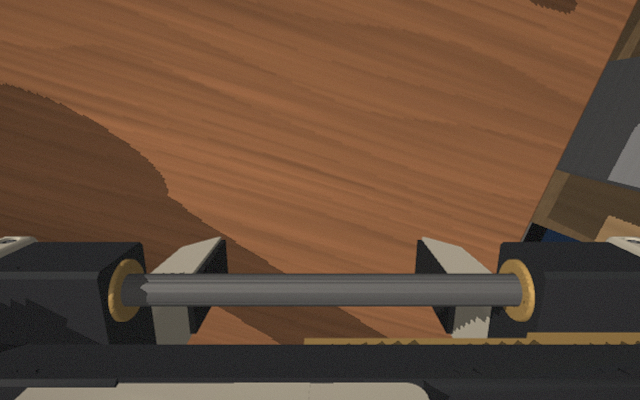

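The wrist picture shows only bare table between the open fingers (about (190,280) and (450,280)), because the move was refused as invalid. I'll retry with every key in each row.

Request:
arm_command([
  {"x": 300,"y": -203,"z": 2,"rx": 0,"ry": 0,"rz": -58},
  {"x": 300,"y": -203,"z": 2,"rx": 0,"ry": 0,"rz": -58},
  {"x": 300,"y": -203,"z": 2,"rx": 0,"ry": 0,"rz": -58},
  {"x": 300,"y": -203,"z": 2,"rx": 0,"ry": 0,"rz": -58},
  {"x": 300,"y": -203,"z": 2,"rx": 0,"ry": 0,"rz": -58},
  {"x": 300,"y": -203,"z": 2,"rx": 0,"ry": 0,"rz": -58},
  {"x": 300,"y": -203,"z": 2,"rx": 0,"ry": 0,"rz": -58},
  {"x": 300,"y": -203,"z": 2,"rx": 0,"ry": 0,"rz": -58},
])

```text
time: 2.7
tool_pos: [0.3832, -0.2163, 0.2904]
tool_rot: [3.141, -0.001, 1.317]
contact_force: [-0.8, -0.1, 0.5]
opening: 0.0921
grip_force: 0.0
```

```bash
python3 - <<'E'
from h import *
print(row([.486,.167,.29],down(137)))
E
```

```text
[396.9   3.3   0.8   0.1  -0.  -61.5]
```

Request:
arm_command([
  {"x": 397,"y": 3,"z": 1,"rx": 0,"ry": 0,"rz": -61.5},
  {"x": 397,"y": 3,"z": 1,"rx": 0,"ry": 0,"rz": -61.5},
  {"x": 397,"y": 3,"z": 1,"rx": 0,"ry": 0,"rz": -61.5},
  {"x": 397,"y": 3,"z": 1,"rx": 0,"ry": 0,"rz": -61.5},
  {"x": 397,"y": 3,"z": 1,"rx": 0,"ry": 0,"rz": -61.5},
  {"x": 397,"y": 3,"z": 1,"rx": 0,"ry": 0,"rz": -61.5},
  {"x": 397,"y": 3,"z": 1,"rx": 0,"ry": 0,"rz": -61.5},
  {"x": 397,"y": 3,"z": 1,"rx": 0,"ry": 0,"rz": -61.5},
  {"x": 397,"y": 3,"z": 1,"rx": 0,"ry": 0,"rz": -61.5},
  {"x": 397,"y": 3,"z": 1,"rx": 0,"ry": 0,"rz": -61.5},
])

```text
time: 3.7
tool_pos: [0.4865, 0.1633, 0.2888]
tool_rot: [-3.14, 0.0, 2.385]
contact_force: [0.2, 0.0, -0.6]
opening: 0.0917
grip_force: 0.0
```

```bash
python3 - <<'E'
from h import *
p=read_camera("wrist"); cv2.imwrite("pics/w2.png",p["pixels"])
for q in ["block","mark","side_one","side_two","side_three"]: show(q,mark_of(p,q))
p=read_camera("scene")
for q in ["lens","loupe"]: show(q,mark_of(p,q))
p=read_camera("top")
for q in ["lens","loupe"]: show(q,mark_of(p,q))
s=observe(); print(s["qpos"],s["tool_pos"],s["tool_rot"],s["time"])
E
```

```text
block [ 0.4862  0.1684 -0.0021] 0.97
block [0.3836 0.1996 0.0009] 0.89
block [ 0.3614 -0.0248  0.0027] 0.86
mark [0.3784 0.1974 0.0794] 0.84
mark [ 0.3585 -0.0182  0.1052] 0.82
side_one [0.3795 0.1806 0.0196] 0.77
side_one [0.4594 0.1874 0.0301] 0.67
side_one [ 0.3331 -0.0388  0.0288] 0.58
side_two [0.5057 0.1921 0.0273] 0.9
side_two [0.3424 0.0012 0.0296] 0.85
side_two [0.3635 0.2044 0.0222] 0.62
side_two [0.5182 0.4008 0.0002] 0.37
side_three [ 0.3865 -0.0037  0.0301] 0.96
side_three [0.3913 0.2171 0.0221] 0.86
side_three [0.5105 0.1463 0.0299] 0.76
side_three [0.6073 0.1067 0.0015] 0.57
lens [0.6025 0.2608 0.1991] 0.66
loupe [0.7315 0.2867 0.0026] 0.97
loupe [ 0.4067  0.3551 -0.0025] 0.46
loupe [0.7297 0.2861 0.001 ] 0.75
[ 0.1734  0.3226  1.5613 -0.0001  1.2576 -0.6388] [0.4866 0.1628 0.2893] [3.1415 0.0001 2.383 ] 4.3
```

View pics/w2.png

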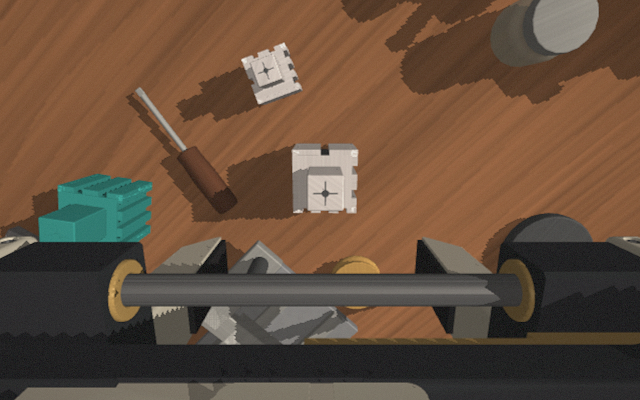

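The wrist picture shows the right block at (325,180), with one notch on the far side at (325,150) and three on the near side. The mark is at (325,194), and the block is almost square to the fingers.

```bash
python3 - <<'E'
from h import *
p=read_camera("wrist")
m=atz(p,325,194,.105); a=atz(p,292.5,144.5,.06); b=atz(p,357,145,.06)
print(m,a,b,np.degrees(np.arctan2(*(b-a)[1::-1])), np.linalg.norm(b-a))
g=cv2.cvtColor(p["pixels"],cv2.COLOR_BGR2GRAY)[165:222,300:352]
g=cv2.resize(g,None,fx=8,fy=8,interpolation=cv2.INTER_CUBIC)
t=[x for x in trace(p,"block")]
for x in t:
    mm=x["pixels"].astype(np.uint8)
    if mm[180,325]:
        c=max(cv2.findContours(mm,0,2)[0],key=cv2.contourArea); print(cv2.minAreaRect(c),cv2.boundingRect(c))
for yaw in [136.5,137,138]: print(yaw,row([m[0],m[1],.13],down(yaw)))
E
```

```text
[0.4867 0.1669 0.105 ] [0.4412 0.1699 0.06  ] [0.4817 0.2121 0.06  ] 46.17111587489663 0.05840880032905109
136.5 [  2.6   3.  159.2  -0.    0.    0.1]
137 [  2.6   3.  159.2  -0.    0.   -0.4]
138 [  2.6   3.  159.2  -0.    0.   -1.4]
```

Request:
arm_command([
  {"x": 3,"y": 3,"z": 40,"rx": 0,"ry": 0,"rz": 0},
  {"x": 3,"y": 3,"z": 80,"rx": 0,"ry": 0,"rz": 0},
  {"x": 3,"y": 3,"z": 115,"rx": 0,"ry": 0,"rz": 0},
  {"x": 3,"y": 3,"z": 140,"rx": 0,"ry": 0,"rz": 0},
  {"x": 3,"y": 3,"z": 155,"rx": 0,"ry": 0,"rz": 0},
  {"x": 3,"y": 3,"z": 159,"rx": 0,"ry": 0,"rz": 0},
  {"x": 3,"y": 3,"z": 159,"rx": 0,"ry": 0,"rz": 0},
  {"x": 3,"y": 3,"z": 159,"rx": 0,"ry": 0,"rz": 0},
])

```text
time: 5.2
tool_pos: [0.487, 0.1674, 0.1311]
tool_rot: [3.14, 0.001, 2.384]
contact_force: [1.1, 0.5, 0.5]
opening: 0.0918
grip_force: 0.0
```

Request:
arm_command([
  {"x": 0,"y": 0,"z": 0,"rx": 0,"ry": 0,"rz": 0},
  {"x": 0,"y": 0,"z": 0,"rx": 0,"ry": 0,"rz": 0},
  {"x": 0,"y": 0,"z": 0,"rx": 0,"ry": 0,"rz": 0},
  {"x": 0,"y": 0,"z": 0,"rx": 0,"ry": 0,"rz": 0},
  {"x": 0,"y": 0,"z": 0,"rx": 0,"ry": 0,"rz": 0},
  {"x": 0,"y": 0,"z": 0,"rx": 0,"ry": 0,"rz": 0},
  {"x": 0,"y": 0,"z": 0,"rx": 0,"ry": 0,"rz": 0},
  {"x": 0,"y": 0,"z": 0,"rx": 0,"ry": 0,"rz": 0},
], hand=20, squeeze=45)

```text
time: 6.0
tool_pos: [0.4864, 0.1672, 0.1301]
tool_rot: [-3.141, -0.0, 2.383]
contact_force: [1.2, 0.1, 0.4]
opening: 0.0325
grip_force: 0.0
```

Request:
arm_command([
  {"x": 0,"y": 0,"z": 0,"rx": 0,"ry": 0,"rz": 0},
  {"x": 0,"y": 0,"z": 0,"rx": 0,"ry": 0,"rz": 0},
  {"x": 0,"y": 0,"z": 0,"rx": 0,"ry": 0,"rz": 0},
  {"x": 0,"y": 0,"z": -20,"rx": 0,"ry": 0,"rz": 0},
  {"x": 0,"y": 0,"z": -50,"rx": 0,"ry": 0,"rz": 0},
  {"x": 0,"y": 0,"z": -90,"rx": 0,"ry": 0,"rz": 0},
  {"x": 0,"y": 0,"z": -130,"rx": 0,"ry": 0,"rz": 0},
  {"x": 0,"y": 0,"z": -160,"rx": 0,"ry": 0,"rz": 0},
  {"x": 0,"y": 0,"z": -170,"rx": 0,"ry": 0,"rz": 0},
  {"x": 0,"y": 0,"z": -170,"rx": 0,"ry": 0,"rz": 0},
])

```text
time: 7.0
tool_pos: [0.4865, 0.1673, 0.3005]
tool_rot: [3.141, 0.001, 2.384]
contact_force: [0.0, -0.8, -5.0]
opening: 0.0295
grip_force: 45.0
```

```bash
cat >> h.py <<'E'
# block in tool frame: tool x = block y, tool y = block x, tool z = -block z ; grasp TCP at block z=.130
BT=R.from_matrix(np.array([[0,1,0],[1,0,0],[0,0,-1.]]))  # columns: block axes in tool frame
L=np.array([.6016,.2612,.2]); H=np.arctan2(.2858-.2612,.7302-.6016)
a=np.array([np.cos(H)*np.cos(.6109),np.sin(H)*np.cos(.6109),np.sin(.6109)])
bz=np.array([-np.cos(H)*np.sin(.6109),-np.sin(H)*np.sin(.6109),np.cos(.6109)])
def present(k,off=0.,bx0=0.,by0=0.):   # k=1,2,3 ; off=extra stand-off
    c=np.cross(bz,a)   # bz x a
    # block +y=a -> x = y cross z
    y={1:a,2:c,3:-a}[k]; x=np.cross(y,bz); Rb=np.column_stack([x,y,bz])
    side={1:[0,.03,.03],2:[.03,0,.03],3:[0,-.03,.03]}[k]
    o=L-a*off-Rb@np.array(side)
    tcp=o+Rb@np.array([bx0,by0,.13])
    return tcp,R.from_matrix(Rb)*BT.inv()
E
python3 - <<'E'
from h import *
print(np.degrees(H))
for k in (1,2,3):
    t,r=present(k); print(k,t,r.as_euler("xyz"),row(t,r),row(*present(k,.04)), r.apply([0,0,1]))
p=read_camera("wrist"); cv2.imwrite("pics/w3.png",p["pixels"])
show("mark",mark_of(p,"mark"))
print(observe())
E
```

```text
10.829332054404786
1 [0.5211 0.2458 0.2647] [-3.1416 -0.6109  0.189 ] [ 28.9  80.8  35.8 -38.1  19.5 121.1] [ 48.   54.2  58.7 -38.1  19.5 121.1] [ 0.5634  0.1078 -0.8191]
2 [0.5211 0.2458 0.2647] [2.5307 0.     1.7598] [ 28.9  80.8  35.8 -33.8 -10.9  34.6] [ 48.   54.2  58.7 -33.8 -10.9  34.6] [ 0.5634  0.1078 -0.8191]
3 [0.5211 0.2458 0.2647] [ 3.1416  0.6109 -2.9526] [ 28.9  80.8  35.8 -16.5 -32.2 -52.5] [ 48.   54.2  58.7 -16.5 -32.2 -52.5] [ 0.5634  0.1078 -0.8191]
mark [0.3787 0.1971 0.0764] 0.73
mark [ 0.3569 -0.0202  0.1062] 0.7
mark [0.4827 0.1674 0.276 ] 0.65
mark [0.5174 0.3989 0.0024] 0.31
{'time': 7.1, 'qpos': array([ 0.182 ,  0.318 ,  1.5425, -0.0001,  1.2847, -0.6305]), 'qvel': array([ 0.0003,  0.0137,  0.0087,  0.    ,  0.0038, -0.0009]), 'joint_efforts': array([  0.034 , -45.4685, -26.9087,   0.0486,   0.0715,   0.0007]), 'tool_pos': array([0.4856, 0.1671, 0.2981]), 'tool_rot': array([-3.1386, -0.002 ,  2.3834]), 'contact_force': array([-0.7963,  0.8169, -4.1259]), 'torque': array([ 0.0262, -0.1169, -0.0165]), 'grip_force': 44.99434947967529, 'opening': 0.029844880671785923}
```

View pics/w3.png

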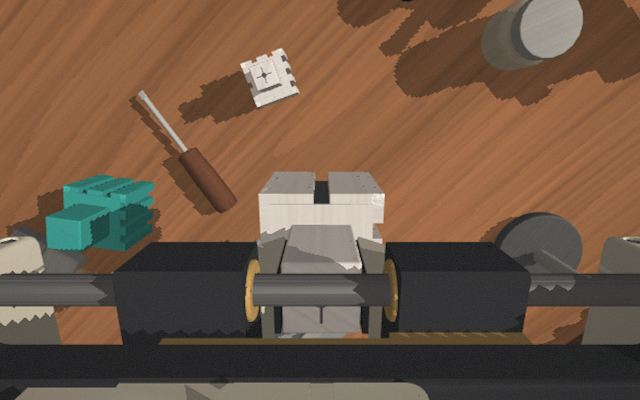

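The wrist picture shows the block held by its boss between the pads at (320,285), with the one-groove side up in the image at (320,190), which is tool +x. I'll check where the camera sits relative to the tool, for clearance from the loupe.

```bash
python3 - <<'E'
from h import *
p=read_camera("wrist"); c,_=ray(p,320,200); s=observe(); r=R.from_euler("xyz",s["tool_rot"])
print("cam in tool",r.inv().apply(c-s["tool_pos"]))
# step A: standoff 60mm pose k=1 reorient
for k,off in ((1,.06),(1,.0)):
    print(k,off,row(*present(k,off)))
b=present(1,.06); print("approach",row(*present(1,0),base=b))
E
```

```text
cam in tool [ 0.07   -0.0003 -0.0919]
1 0.06 [ 56.8  42.   67.6 -38.4  19.7 121. ]
1 0.0 [ 28.2  81.7  32.9 -38.4  19.7 121. ]
approach [60. -0. -0.  0.  0.  0.]
```

```bash
python3 - <<'E'
from h import *
print(row(*present(2,.07))); print(row(*present(1,.07),base=present(2,.07)))
E
```

```text
[ 61.6  35.3  73.3 -34.1 -11.   34.6]
[-0. -0.  0. -0.  0. 90.]
```

Request:
arm_command([
  {"x": 61.6,"y": 35.3,"z": 73.3,"rx": -34,"ry": -11,"rz": 34.6},
  {"x": 61.6,"y": 35.3,"z": 73.3,"rx": -34,"ry": -11,"rz": 34.6},
  {"x": 61.6,"y": 35.3,"z": 73.3,"rx": -34,"ry": -11,"rz": 34.6},
  {"x": 61.6,"y": 35.3,"z": 73.3,"rx": -34,"ry": -11,"rz": 34.6},
  {"x": 61.6,"y": 35.3,"z": 73.3,"rx": -34,"ry": -11,"rz": 34.6},
  {"x": 61.6,"y": 35.3,"z": 73.3,"rx": -34,"ry": -11,"rz": 34.6},
  {"x": 61.6,"y": 35.3,"z": 73.3,"rx": -34,"ry": -11,"rz": 34.6},
  {"x": 61.6,"y": 35.3,"z": 73.3,"rx": -34,"ry": -11,"rz": 34.6},
  {"x": 61.6,"y": 35.3,"z": 73.3,"rx": -34,"ry": -11,"rz": 34.6},
])

```text
time: 8.05
tool_pos: [0.4656, 0.2355, 0.2264]
tool_rot: [2.531, 0.002, 1.76]
contact_force: [0.6, -0.1, -4.3]
opening: 0.0299
grip_force: 45.0
```

Request:
arm_command([
  {"x": 0,"y": 0,"z": 0,"rx": 0,"ry": 0,"rz": 88},
  {"x": 0,"y": 0,"z": 0,"rx": 0,"ry": 0,"rz": 88},
  {"x": 0,"y": 0,"z": 0,"rx": 0,"ry": 0,"rz": 88},
  {"x": 0,"y": 0,"z": 0,"rx": 0,"ry": 0,"rz": 88},
  {"x": 0,"y": 0,"z": 0,"rx": 0,"ry": 0,"rz": 88},
  {"x": 0,"y": 0,"z": 0,"rx": 0,"ry": 0,"rz": 88},
  {"x": 0,"y": 0,"z": 0,"rx": 0,"ry": 0,"rz": 88},
  {"x": 0,"y": 0,"z": 0,"rx": 0,"ry": 0,"rz": 88},
  {"x": 0,"y": 0,"z": 0,"rx": 0,"ry": 0,"rz": 88},
  {"x": 0,"y": 0,"z": 0,"rx": 0,"ry": 0,"rz": 88},
  {"x": 0,"y": 0,"z": 0,"rx": 0,"ry": 0,"rz": 88},
  {"x": 0,"y": 0,"z": 0,"rx": 0,"ry": 0,"rz": 88},
])

```text
time: 9.25
tool_pos: [0.4664, 0.2354, 0.2272]
tool_rot: [3.116, -0.612, 0.232]
contact_force: [0.2, -0.2, -4.9]
opening: 0.03
grip_force: 45.0
```

```bash
python3 - <<'E'
from h import *
print(row(*present(1,.0)),observe()["qpos"],observe()["grip_force"])
q=read_camera("scene")
for n in ["side_one","side_two","side_three","lens","loupe","mark"]: show(n,mark_of(q,n))
M=q["pixels"][110:290,290:510]; cv2.imwrite("pics/s4.png",cv2.resize(M,None,fx=3.3,fy=3.3))
print("exp side one",L-.07*a)
E
```

```text
[67.1  2.4  1.4  0.1 -0.1  2. ] [ 0.3723  0.2356  2.0393 -0.3893  0.2829  2.0615] 44.9971479177475
side_one [0.5463 0.2472 0.1646] 0.85
side_one [ 0.3299 -0.0411  0.0291] 0.82
side_one [0.3734 0.1798 0.0214] 0.48
side_two [0.3418 0.0054 0.0305] 0.97
side_two [0.5277 0.2192 0.1462] 0.91
side_two [0.3698 0.208  0.0179] 0.69
side_three [ 0.385  -0.0062  0.0281] 0.77
side_three [0.499  0.2443 0.1255] 0.72
side_three [0.3906 0.2157 0.0222] 0.5
lens [0.6063 0.2623 0.2   ] 0.81
lens [ 0.5962 -0.0661  0.0473] 0.57
loupe [0.7335 0.2879 0.0016] 0.64
mark [ 0.3601 -0.0228  0.1045] 0.81
mark [0.479  0.2374 0.2076] 0.58
mark [0.385  0.2024 0.0716] 0.56
mark [0.5074 0.0558 0.1034] 0.5
exp side one [0.5453 0.2504 0.1598]
```

View pics/s4.png

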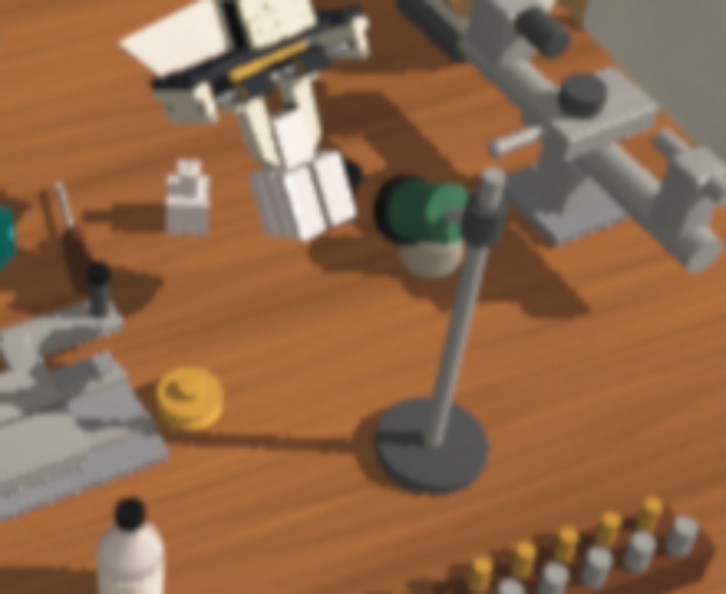

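The crop shows the block before the green lens with the single groove facing the rim at (395,210), and nothing touching. Joint 5 is near its limit here, so I'll move straight in to the viewing point and do the turns in place.

Request:
arm_command([
  {"x": 20,"y": 1,"z": 1,"rx": 0,"ry": 0,"rz": 1},
  {"x": 40,"y": 2,"z": 1,"rx": 0,"ry": 0,"rz": 2},
  {"x": 58,"y": 2,"z": 1,"rx": 0,"ry": 0,"rz": 2},
  {"x": 68,"y": 2,"z": 1,"rx": 0,"ry": 0,"rz": 2},
  {"x": 68,"y": 2,"z": 1,"rx": 0,"ry": 0,"rz": 2},
  {"x": 68,"y": 2,"z": 1,"rx": 0,"ry": 0,"rz": 2},
  {"x": 68,"y": 2,"z": 1,"rx": 0,"ry": 0,"rz": 2},
])

```text
time: 10.3
tool_pos: [0.5202, 0.2462, 0.2649]
tool_rot: [3.14, -0.611, 0.19]
contact_force: [-0.0, 0.6, -4.5]
opening: 0.0299
grip_force: 45.0
```

```bash
python3 - <<'E'
from h import *
print(row(*present(1,.0)),observe()["qpos"],observe()["grip_force"])
for c in ["scene","top"]:
    q=read_camera(c)
    for n in ["side_one","side_two","lens","loupe"]: show(n,[x for x in mark_of(q,n) if x["point"][0]>.5])
E
```

```text
[0.6 0.6 0.6 0.1 0.  0. ] [ 0.3503  0.2643  1.8621 -0.2312  0.4209  1.9146] 44.99656856060028
side_one [0.6042 0.258  0.204 ] 0.86
side_two [0.5793 0.2284 0.1849] 0.86
lens [0.603  0.259  0.2009] 0.98
loupe [0.7317 0.2825 0.0012] 0.88
side_one [0.5994 0.258  0.2015] 0.97
side_two [0.5804 0.2275 0.184 ] 0.59
lens [ 0.7272  0.2881 -0.0004] 0.62
loupe [0.5358 0.2525 0.24  ] 0.62
loupe [0.7282 0.2862 0.0003] 0.57
```

Request:
arm_command([
  {"x": 0,"y": 0,"z": 0,"rx": 0,"ry": 0,"rz": 0},
  {"x": 0,"y": 0,"z": 0,"rx": 0,"ry": 0,"rz": 0},
  {"x": 0,"y": 0,"z": 0,"rx": 0,"ry": 0,"rz": 0},
  {"x": 0,"y": 0,"z": 0,"rx": 0,"ry": 0,"rz": 0},
  {"x": 0,"y": 0,"z": 0,"rx": 0,"ry": 0,"rz": 0},
  {"x": 0,"y": 0,"z": 0,"rx": 0,"ry": 0,"rz": 0},
  {"x": 0,"y": 0,"z": 0,"rx": 0,"ry": 0,"rz": 0},
  {"x": 0,"y": 0,"z": 0,"rx": 0,"ry": 0,"rz": 0},
  {"x": 0,"y": 0,"z": 0,"rx": 0,"ry": 0,"rz": 0},
  {"x": 0,"y": 0,"z": 0,"rx": 0,"ry": 0,"rz": 0},
])

```text
time: 11.8
tool_pos: [0.5212, 0.2465, 0.2659]
tool_rot: [3.14, -0.613, 0.189]
contact_force: [0.6, -0.3, -4.7]
opening: 0.0297
grip_force: 45.0
```

Request:
arm_command([
  {"x": 0,"y": 0,"z": 0,"rx": 0,"ry": 0,"rz": -90},
  {"x": 0,"y": 0,"z": 0,"rx": 0,"ry": 0,"rz": -90},
  {"x": 0,"y": 0,"z": 0,"rx": 0,"ry": 0,"rz": -90},
  {"x": 0,"y": 0,"z": 0,"rx": 0,"ry": 0,"rz": -90},
  {"x": 0,"y": 0,"z": 0,"rx": 0,"ry": 0,"rz": -90},
  {"x": 0,"y": 0,"z": 0,"rx": 0,"ry": 0,"rz": -90},
  {"x": 0,"y": 0,"z": 0,"rx": 0,"ry": 0,"rz": -90},
  {"x": 0,"y": 0,"z": 0,"rx": 0,"ry": 0,"rz": -90},
  {"x": 0,"y": 0,"z": 0,"rx": 0,"ry": 0,"rz": -90},
  {"x": 0,"y": 0,"z": 0,"rx": 0,"ry": 0,"rz": -90},
  {"x": 0,"y": 0,"z": 0,"rx": 0,"ry": 0,"rz": -90},
  {"x": 0,"y": 0,"z": 0,"rx": 0,"ry": 0,"rz": -90},
  {"x": 0,"y": 0,"z": 0,"rx": 0,"ry": 0,"rz": -90},
  {"x": 0,"y": 0,"z": 0,"rx": 0,"ry": 0,"rz": -90},
])

```text
time: 13.2
tool_pos: [0.5212, 0.2465, 0.2659]
tool_rot: [2.529, 0.0, 1.758]
contact_force: [-0.3, 0.6, -3.8]
opening: 0.0299
grip_force: 45.0
```

```bash
python3 - <<'E'
from h import *
print(row(*present(2,.0)),observe()["qpos"],observe()["grip_force"])
for c in ["scene","top"]:
    q=read_camera(c)
    for n in ["side_two","side_three"]: show(n,[x for x in mark_of(q,n) if x["point"][0]>.5])
E
```

```text
[-0.6 -0.9  0.9  0.1  0.1 -0.1] [ 0.35    0.2642  1.8597 -0.2309  0.421   0.3449] 44.99704599380493
side_two [0.5997 0.263  0.1996] 0.83
side_three [0.5836 0.2331 0.1819] 0.56
side_three [0.5345 0.2478 0.244 ] 0.35
side_two [0.5998 0.2616 0.2035] 0.5
side_three [0.5846 0.2281 0.1813] 0.49
```

Request:
arm_command([
  {"x": 0,"y": 0,"z": 0,"rx": 0,"ry": 0,"rz": 0},
  {"x": 0,"y": 0,"z": 0,"rx": 0,"ry": 0,"rz": 0},
  {"x": 0,"y": 0,"z": 0,"rx": 0,"ry": 0,"rz": 0},
  {"x": 0,"y": 0,"z": 0,"rx": 0,"ry": 0,"rz": 0},
  {"x": 0,"y": 0,"z": 0,"rx": 0,"ry": 0,"rz": 0},
  {"x": 0,"y": 0,"z": 0,"rx": 0,"ry": 0,"rz": 0},
  {"x": 0,"y": 0,"z": 0,"rx": 0,"ry": 0,"rz": 0},
  {"x": 0,"y": 0,"z": 0,"rx": 0,"ry": 0,"rz": 0},
  {"x": 0,"y": 0,"z": 0,"rx": 0,"ry": 0,"rz": 0},
])

```text
time: 14.4
tool_pos: [0.5212, 0.2464, 0.2659]
tool_rot: [2.529, 0.001, 1.759]
contact_force: [0.3, -0.9, -4.5]
opening: 0.0301
grip_force: 45.0
```

Request:
arm_command([
  {"x": 0,"y": 0,"z": 0,"rx": 0,"ry": 0,"rz": -90},
  {"x": 0,"y": 0,"z": 0,"rx": 0,"ry": 0,"rz": -90},
  {"x": 0,"y": 0,"z": 0,"rx": 0,"ry": 0,"rz": -90},
  {"x": 0,"y": 0,"z": 0,"rx": 0,"ry": 0,"rz": -90},
  {"x": 0,"y": 0,"z": 0,"rx": 0,"ry": 0,"rz": -90},
  {"x": 0,"y": 0,"z": 0,"rx": 0,"ry": 0,"rz": -90},
  {"x": 0,"y": 0,"z": 0,"rx": 0,"ry": 0,"rz": -90},
  {"x": 0,"y": 0,"z": 0,"rx": 0,"ry": 0,"rz": -90},
  {"x": 0,"y": 0,"z": 0,"rx": 0,"ry": 0,"rz": -90},
  {"x": 0,"y": 0,"z": 0,"rx": 0,"ry": 0,"rz": -90},
  {"x": 0,"y": 0,"z": 0,"rx": 0,"ry": 0,"rz": -90},
  {"x": 0,"y": 0,"z": 0,"rx": 0,"ry": 0,"rz": -90},
  {"x": 0,"y": 0,"z": 0,"rx": 0,"ry": 0,"rz": -90},
  {"x": 0,"y": 0,"z": 0,"rx": 0,"ry": 0,"rz": -90},
])

```text
time: 15.8
tool_pos: [0.5212, 0.2465, 0.2659]
tool_rot: [-3.141, 0.613, -2.954]
contact_force: [-0.8, -0.8, -4.1]
opening: 0.0297
grip_force: 45.0
```

Request:
arm_command([
  {"x": 0,"y": 0,"z": 0,"rx": 0,"ry": 0,"rz": 0},
  {"x": 0,"y": 0,"z": 0,"rx": 0,"ry": 0,"rz": 0},
  {"x": 0,"y": 0,"z": 0,"rx": 0,"ry": 0,"rz": 0},
  {"x": 0,"y": 0,"z": 0,"rx": 0,"ry": 0,"rz": 0},
  {"x": 0,"y": 0,"z": 0,"rx": 0,"ry": 0,"rz": 0},
  {"x": 0,"y": 0,"z": 0,"rx": 0,"ry": 0,"rz": 0},
  {"x": 0,"y": 0,"z": 0,"rx": 0,"ry": 0,"rz": 0},
  {"x": 0,"y": 0,"z": 0,"rx": 0,"ry": 0,"rz": 0},
])

```text
time: 16.6
tool_pos: [0.5212, 0.2465, 0.2659]
tool_rot: [-3.14, 0.613, -2.952]
contact_force: [-0.6, 0.1, -4.3]
opening: 0.0299
grip_force: 45.0
```

```bash
python3 - <<'E'
from h import *
print(row(*present(3,.0)),observe()["qpos"],observe()["grip_force"])
for c in ["scene","top"]:
    q=read_camera(c)
    for n in ["side_three","lens","bit_tip","drill","carriage_top","handle","mark"]: show(n,[x for x in mark_of(q,n) if x["point"][0]>.5])
q=read_camera("top"); 
for t in trace(q,"carriage_top"): print(t["confidence"],t["pixels"].sum())
cv2.imwrite("pics/t5.png",cv2.resize(q["pixels"][70:250,290:500],None,fx=3.3,fy=3.3,interpolation=cv2.INTER_CUBIC))
E
```

```text
[ 0.9 -0.6  0.9 -0.1  0.1  0. ] [ 0.35    0.2642  1.8597 -0.2309  0.421  -1.2274] 44.996543526649475
side_three [0.6011 0.2658 0.1986] 0.64
side_three [0.5094 0.0586 0.1029] 0.47
lens [0.6038 0.2592 0.2012] 0.84
bit_tip [0.7298 0.2864 0.0018] 0.63
drill [ 0.6084 -0.2203 -0.0012] 0.89
carriage_top [ 0.5977 -0.0656  0.0475] 0.89
handle [0.5094 0.0576 0.1028] 0.89
handle [0.5338 0.2486 0.2435] 0.57
mark [0.5347 0.2474 0.2454] 0.63
side_three [0.5985 0.2598 0.1966] 0.73
bit_tip [ 0.6062 -0.2234  0.1597] 0.57
drill [ 0.6074 -0.2227 -0.0013] 0.92
carriage_top [ 0.6005 -0.0656  0.0474] 0.57
carriage_top [ 0.7773 -0.015   0.0022] 0.54
handle [0.5071 0.0555 0.1019] 0.64
mark [0.533  0.2474 0.2437] 0.74
0.8 2407
0.6 592
```

View pics/t5.png

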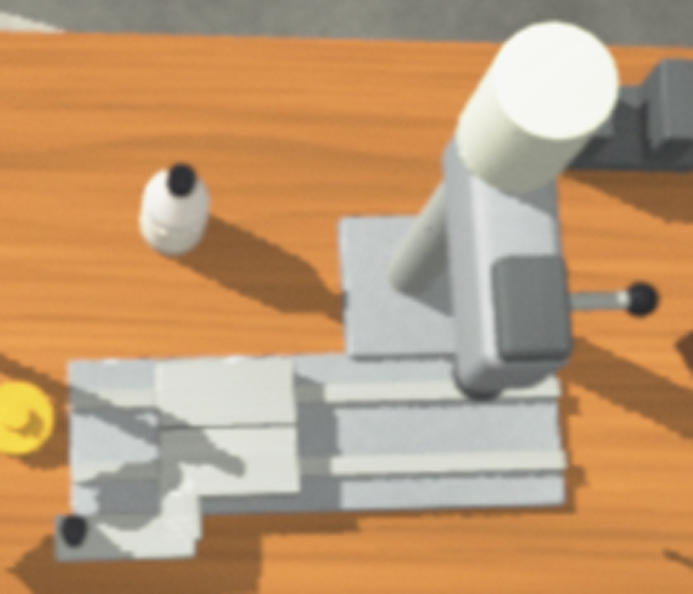

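The top crop shows the carriage at the loading end: its dark centre line runs from (160,427) to (297,425), the handle's black top is at (73,530) and the drill head is at (515,310). Now I'll get the line and drill yaw in world coordinates and work out the transfer.

```bash
python3 - <<'E'
from h import *
q=read_camera("top")
f=lambda u,v,z:atz(q,290+u/3.3,70+v/3.3,z)
A=f(162,427,.045);B=f(297,425,.045); print("line",A,B,np.degrees(np.arctan2(-(A-B)[0],(A-B)[1])))
for (u,v) in [(158,361),(295,358),(297,493)]: print(f(u,v,.045))
print("x at y=-.222:",A[0]+(B-A)[0]/(B-A)[1]*(-.222-A[1]))
s=observe();b=(s["tool_pos"],R.from_euler("xyz",s["tool_rot"]))
print(row(present(3,.035)[0],b[1]))
p1=([.50,.13,.33],down(130)); print(row(*p1)); 
p2=([.5985,-.065,.30],down(93)); print(row(*p2,base=p1))
E
```

```text
line [ 0.5934 -0.0115  0.045 ] [ 0.5977 -0.1191  0.045 ] 2.2825147701324537
[ 0.6472 -0.0075  0.045 ]
[ 0.6524 -0.1175  0.045 ]
[ 0.543 -0.119  0.045]
x at y=-.222: 0.6017714866820434
[35.8 -0.6  0.8  0.   0.   0. ]
[  -1.9 -110.5  -76.9   18.5   31.7   58.8]
[-212.7  -49.9   30.     0.    -0.    37. ]
```

Request:
arm_command([
  {"x": 20,"y": 0,"z": 0,"rx": 0,"ry": 0,"rz": 0},
  {"x": 36,"y": -1,"z": 0,"rx": 0,"ry": 0,"rz": 0},
  {"x": 36,"y": -1,"z": 0,"rx": 0,"ry": 0,"rz": 0},
  {"x": 30,"y": -20,"z": -25,"rx": 4,"ry": 7,"rz": 12},
  {"x": -2,"y": -110,"z": -77,"rx": 18.5,"ry": 31.7,"rz": 58.8},
  {"x": -2,"y": -110,"z": -77,"rx": 18.5,"ry": 31.7,"rz": 58.8},
  {"x": -2,"y": -110,"z": -77,"rx": 18.5,"ry": 31.7,"rz": 58.8},
  {"x": -2,"y": -110,"z": -77,"rx": 18.5,"ry": 31.7,"rz": 58.8},
  {"x": -2,"y": -110,"z": -77,"rx": 18.5,"ry": 31.7,"rz": 58.8},
  {"x": -2,"y": -110,"z": -77,"rx": 18.5,"ry": 31.7,"rz": 58.8},
  {"x": -2,"y": -110,"z": -77,"rx": 18.5,"ry": 31.7,"rz": 58.8},
  {"x": -2,"y": -110,"z": -77,"rx": 18.5,"ry": 31.7,"rz": 58.8},
  {"x": -2,"y": -110,"z": -77,"rx": 18.5,"ry": 31.7,"rz": 58.8},
])

```text
time: 18.85
tool_pos: [0.5009, 0.1304, 0.3304]
tool_rot: [3.138, 0.003, 2.272]
contact_force: [0.5, 0.4, -4.2]
opening: 0.0298
grip_force: 45.0
```

```bash
python3 - <<'E'
from h import *
print(row([.597,-.065,.27],down(92.5)), observe()["qpos"],observe()["grip_force"])
E
```

```text
[-211.1  -52.9   60.7    0.2    0.1   37.7] [ 0.1066  0.2987  1.4796 -0.0002  1.3591 -0.5949] 44.99665439128876
```

Request:
arm_command([
  {"x": -30,"y": -8,"z": 9,"rx": 0,"ry": 0,"rz": 6},
  {"x": -75,"y": -19,"z": 22,"rx": 0,"ry": 0,"rz": 14},
  {"x": -120,"y": -30,"z": 35,"rx": 0,"ry": 0,"rz": 22},
  {"x": -160,"y": -41,"z": 47,"rx": 0,"ry": 0,"rz": 30},
  {"x": -192,"y": -48,"z": 56,"rx": 0,"ry": 0,"rz": 37.7},
  {"x": -207,"y": -52,"z": 60,"rx": 0,"ry": 0,"rz": 37.7},
  {"x": -211,"y": -53,"z": 61,"rx": 0,"ry": 0,"rz": 37.7},
  {"x": -211,"y": -53,"z": 61,"rx": 0,"ry": 0,"rz": 37.7},
  {"x": -211,"y": -53,"z": 61,"rx": 0,"ry": 0,"rz": 37.7},
])

```text
time: 19.75
tool_pos: [0.5948, -0.0637, 0.27]
tool_rot: [3.139, -0.0, 1.615]
contact_force: [0.2, 0.4, -4.8]
opening: 0.0296
grip_force: 45.0
```

```bash
python3 - <<'E'
from h import *
p=read_camera("wrist"); s=observe(); print(s["tool_pos"],s["tool_rot"],s["qpos"])
cv2.imwrite("pics/w6.png",p["pixels"])
for c in (p,read_camera("scene"),read_camera("top")):
    for n in ["carriage_top","mark","handle","bit_tip","drill"]: show(n,[x for x in mark_of(c,n) if x["point"][0]>.49 and x["point"][1]<.1][:2])
print(proj(p,[[.5955,-.065,.045],[.5955+.002,-.11,.045],[.5935,-.01,.045]]))
E
```

```text
[ 0.5949 -0.0636  0.2701] [ 3.1393 -0.0003  1.6145] [-0.235   0.4927  1.3486  0.001   1.2981 -0.279 ]
carriage_top [ 0.6021 -0.0608  0.0491] 0.84
mark [ 0.599  -0.0644  0.2432] 0.71
mark [ 0.6245 -0.0624  0.1683] 0.19
handle [ 0.5916 -0.0338  0.1689] 0.2
carriage_top [ 0.5959 -0.0637  0.0457] 0.61
mark [ 0.5968 -0.0618  0.2439] 0.95
mark [ 0.6074 -0.2203  0.0007] 0.73
handle [0.5097 0.0588 0.1052] 0.73
handle [ 0.596  -0.063   0.2476] 0.7
bit_tip [0.5095 0.0566 0.1025] 0.69
bit_tip [ 0.5976 -0.0903  0.1682] 0.19
drill [ 0.6077 -0.2204  0.0004] 0.89
carriage_top [ 0.6015 -0.061   0.0439] 0.63
mark [ 0.6046 -0.2221  0.1587] 0.64
mark [ 0.5936 -0.0636  0.2431] 0.48
handle [0.5032 0.0543 0.104 ] 0.54
bit_tip [ 0.6025 -0.2216  0.1587] 0.54
drill [ 0.6049 -0.2205 -0.0008] 0.68
[[320.9122 187.923 ]
 [320.879  233.9181]
 [321.4595 126.9816]]
```

View pics/w6.png

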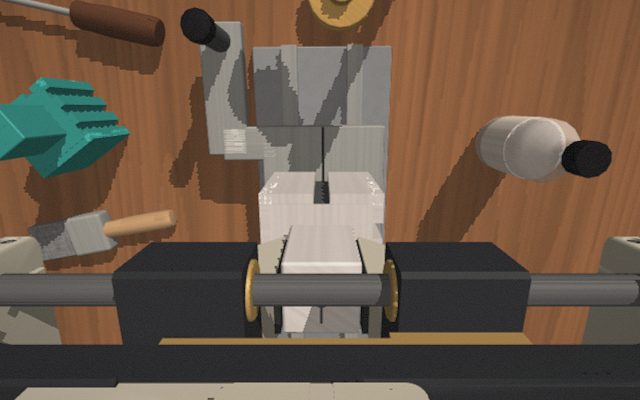

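The wrist picture shows the carriage line running from (323,127) to (322,180), just behind the held block's single groove at (321,190). Sub-pixel fits will give the offset.

```bash
python3 - <<'E'
from h import *
p=read_camera("wrist"); s=observe(); r=R.from_euler("xyz",s["tool_rot"])
g=255.-cv2.cvtColor(p["pixels"],cv2.COLOR_BGR2GRAY)
def cen(v,lo=314,hi=331):
    w=g[v,lo:hi]; w=np.clip(w-np.median(w)-10,0,None); return (w*np.arange(lo,hi)).sum()/w.sum()
V=np.arange(132,172); U=np.array([cen(v) for v in V]); k=np.polyfit(V,U,1)
P=[atz(p,np.polyval(k,v),v,.045) for v in (132,171)]; d=P[0]-P[1]
print(k,P,"yaw",np.degrees(np.arctan2(-d[0],d[1])),np.std(U-np.polyval(k,V)))
print("x at y",[P[0][0]+d[0]/d[1]*(y-P[0][1]) for y in (-.065,-.222)])
for v in (183,188,193): print(v,cen(v,308,336))
pt=s["tool_pos"]+r.apply([[.03,0,.07],[.03,.03,.07],[.03,-.03,.07]]); print(proj(p,pt))
E
```

```text
[ -0.0425 328.368 ] [array([ 0.595 , -0.0158,  0.045 ]), array([ 0.595 , -0.0506,  0.045 ])] yaw 0.00020983638204452598 0.6979889245679147
x at y [np.float64(0.5950254006760437), np.float64(0.5950259756627576)]
183 322.1039944903581
188 323.2960122699387
193 323.8888888888889
[[320.6667 195.0378]
 [383.9878 195.1164]
 [257.3354 194.9593]]
```

```bash
python3 - <<'E'
from h import *
p=read_camera("wrist"); g=cv2.cvtColor(p["pixels"],cv2.COLOR_BGR2GRAY).astype(int)
for v in range(128,172,6): print(v,g[v,314:332])
print("right edge")
for v in range(130,172,10): print(v,g[v,376:394])
t=read_camera("top"); h=cv2.cvtColor(t["pixels"],cv2.COLOR_BGR2GRAY).astype(int)
for u in range(340,382,6): print(u,h[192:206,u])
for u in (345,360,375): print("edges",u,h[174:184,u],h[213:225,u])
E
```

```text
128 [ 94  98 100  99  98  97  99  75  18  57  87  97  96  94  96  95  96  94]
134 [ 97  98  97  98  98 100 101  77  14  59  88  94  94  98  97  97  96  95]
140 [100 100 101 101  98  98  99  80  30  44  80  98  97  96  97  97  95  94]
146 [102  97 100  96 100  97 103  81  32  45  81  96  97  97  95  92 124 148]
152 [ 98  95  98 101  97 100  98  81  31  43  81  91 122 149 149 143 143 145]
158 [ 99  99 100  98  98 101 103  82  27  42 114 149 148 146 148 145 142 143]
164 [ 97  96  96  98  95 107 142 130  65  40 117 150 149 146 147 146 145 141]
170 [116 134 152 150 150 151 153 129  65  38 113 148 145 147 147 144 140 142]
right edge
130 [145 147 150 148 147 146 142 143 135 129 132 130 118 100 108 103 104 105]
140 [145 147 146 148 146 146 141 132 128 132 132 129 116 104 102 104 103 108]
150 [148 149 148 146 143 143 142 126 126 132 129 119 107 102 104 108 109 111]
160 [144 146 147 146 143 143 142 138 135 132 134 121  96 100 105 106 111 115]
170 [145 144 146 143 144 142 130 127 130 131 125 111 104 110 113 113 111 111]
340 [174 179 182 183 185 189 189 190 193 193 194 195 193 194]
346 [134 148 152 154 152 152 150 143 137 133 132 134 153 179]
352 [218 220 221 225 227 232 240 241 236 224 199 172 163 185]
358 [243 241 228 168 105  84  84 106 137 122 132 144 148 153]
364 [244 244 240 200 159 156 150 134 102  71  69  75  79  78]
370 [244 244 239 198 151 142 141 131 102  69  58  57  62  70]
376 [242 243 234 184 148 142 142 133 102  68  56  58  56  57]
edges 345 [219 218 216 216 215 212 209 207 203 199] [120 119 119 118 118 116 113 115 135 167 168 150]
edges 360 [171 161 135 105  80  72 107 171 225 241] [211 213 216 217 219 220 218 219 219 217 204 166]
edges 375 [135 129 115 101 100 101 101 100 104 113] [187 186 183 182 182 181 183 184 184 185 184 182]
```

```bash
python3 - <<'E'
from h import *
P=[]
for i in range(6):
    p=read_camera("wrist" if i%2 else "top"); s=observe(); P.append(np.r_[s["tool_pos"],s["tool_rot"]%(2*np.pi)])
print(np.array(P))
m=np.mean(P,0); r=R.from_euler("xyz",m[3:])
p=read_camera("wrist")
print(atz(p,322.4,128,.045),atz(p,322.65,170,.045))
g=cv2.cvtColor(p["pixels"],cv2.COLOR_BGR2GRAY).astype(int)
for v in (178,184,200,215): print(v,g[v,252:266],g[v,310:334],g[v,376:392])
print(row([.5975,-.065,.175],down(92.8),base=(m[:3],r)))
E
```

```text
[[ 0.5951 -0.0652  0.2692  3.1404  6.2829  1.6114]
 [ 0.5951 -0.0652  0.2692  3.1404  6.2829  1.6115]
 [ 0.5951 -0.0652  0.2692  3.1405  6.2829  1.6115]
 [ 0.5951 -0.0651  0.2692  3.1405  6.2829  1.6115]
 [ 0.5951 -0.0652  0.2692  3.1405  6.2829  1.6114]
 [ 0.5951 -0.0651  0.2692  3.1405  6.2829  1.6115]]
[ 0.5946 -0.0123  0.045 ] [ 0.5964 -0.0496  0.045 ]
178 [ 65  68  70  68  69  68  62  68  82  89  85  90 122 144] [181 182 181 185 164 145 151 150 151 148 155 129  68  41 116 148 146 123
 147 183 182 180 181 181] [145 147 144 144 141 140 131 125 132 133 115  98 106 116 113 109]
184 [ 69  68  68  68  67  66  68  74  82  88  85  82 109 156] [182 180 183 176 140  90  71  72  73  75  73  64  57  39  44  42  35  51
 107 159 180 181 180 180] [191 163 149 141 141 141 133 124 134 133 117  97 111 114 109 110]
200 [ 68  68  70  68  67  63 136 211 228 218 221 230 225 225] [191 192 189 141  67  75  70  73  73  74  74  71  62  68  59  44  39  41
  39 106 168 192 190 192] [191 193 190 191 205 204 198 195 156 123 111 112 111 108 106 106]
215 [ 68  69  66  67  66  65  58 147 196 192 190 192 191 193] [190 191 192 191 189 187 189 194 192 194 191 187 185 187 188 190 189 190
 188 186 186 188 193 193] [190 187 190 190 190 190 191 166 135 129 111 110 104 105 105 104]
[ 0.   2.3 94.2  0.1 -0.  -0.5]
```

Request:
arm_command([
  {"x": 0,"y": 2.2,"z": 20,"rx": 0,"ry": 0,"rz": -0.5},
  {"x": 0,"y": 2.2,"z": 40,"rx": 0,"ry": 0,"rz": -0.5},
  {"x": 0,"y": 2.2,"z": 58,"rx": 0,"ry": 0,"rz": -0.5},
  {"x": 0,"y": 2.2,"z": 74,"rx": 0,"ry": 0,"rz": -0.5},
  {"x": 0,"y": 2.2,"z": 84,"rx": 0,"ry": 0,"rz": -0.5},
  {"x": 0,"y": 2.2,"z": 89,"rx": 0,"ry": 0,"rz": -0.5},
  {"x": 0,"y": 2.2,"z": 91,"rx": 0,"ry": 0,"rz": -0.5},
  {"x": 0,"y": 2.2,"z": 92.5,"rx": 0,"ry": 0,"rz": -0.5},
  {"x": 0,"y": 2.2,"z": 93.5,"rx": 0,"ry": 0,"rz": -0.5},
  {"x": 0,"y": 2.2,"z": 93.5,"rx": 0,"ry": 0,"rz": -0.5},
  {"x": 0,"y": 2.2,"z": 93.5,"rx": 0,"ry": 0,"rz": -0.5},
])

```text
time: 22.25
tool_pos: [0.5975, -0.0651, 0.1761]
tool_rot: [3.14, -0.0, 1.62]
contact_force: [0.5, 0.5, -4.3]
opening: 0.0298
grip_force: 45.0
```

```bash
python3 - <<'E'
from h import *
for i in range(2):
    p=read_camera("top"); s=observe(); print(s["tool_pos"],s["tool_rot"],s["contact_force"])
E
```

```text
[ 0.5975 -0.0651  0.1761] [ 3.1399 -0.0001  1.6203] [ 0.4995  0.2329 -4.177 ]
[ 0.5975 -0.065   0.176 ] [ 3.14   -0.0002  1.6202] [-0.0193  0.5693 -4.6107]
```

Request:
arm_command([
  {"x": 0,"y": 0,"z": 0.5,"rx": 0,"ry": 0,"rz": 0},
  {"x": 0,"y": 0,"z": 1,"rx": 0,"ry": 0,"rz": 0},
  {"x": 0,"y": 0,"z": 1,"rx": 0,"ry": 0,"rz": 0},
])

```text
time: 22.65
tool_pos: [0.5975, -0.065, 0.1752]
tool_rot: [3.14, -0.0, 1.62]
contact_force: [0.1, -0.3, 0.5]
opening: 0.0295
grip_force: 45.0
```

Request:
arm_command([
  {"x": 0,"y": 0,"z": 0,"rx": 0,"ry": 0,"rz": 0},
  {"x": 0,"y": 0,"z": 0,"rx": 0,"ry": 0,"rz": 0},
  {"x": 0,"y": 0,"z": 0,"rx": 0,"ry": 0,"rz": 0},
  {"x": 0,"y": 0,"z": 0,"rx": 0,"ry": 0,"rz": 0},
  {"x": 0,"y": 0,"z": 0,"rx": 0,"ry": 0,"rz": 0},
  {"x": 0,"y": 0,"z": 0,"rx": 0,"ry": 0,"rz": 0},
  {"x": 0,"y": 0,"z": 0,"rx": 0,"ry": 0,"rz": 0},
  {"x": 0,"y": 0,"z": 0,"rx": 0,"ry": 0,"rz": 0},
], hand=80)

```text
time: 23.45
tool_pos: [0.5974, -0.065, 0.1747]
tool_rot: [3.141, -0.0, 1.62]
contact_force: [0.1, 0.1, 0.3]
opening: 0.0801
grip_force: 0.0
```

Request:
arm_command([
  {"x": 0,"y": 0,"z": -20,"rx": 0,"ry": 0,"rz": 0},
  {"x": 0,"y": 0,"z": -60,"rx": 0,"ry": 0,"rz": 0},
  {"x": 0,"y": 0,"z": -100,"rx": 0,"ry": 0,"rz": 0},
  {"x": 20,"y": 0,"z": -130,"rx": 0,"ry": 0,"rz": 0},
  {"x": 60,"y": -20,"z": -140,"rx": 0,"ry": 0,"rz": 0},
  {"x": 100,"y": -60,"z": -140,"rx": 0,"ry": 0,"rz": 0},
  {"x": 120,"y": -90,"z": -140,"rx": 0,"ry": 0,"rz": 0},
  {"x": 120,"y": -90,"z": -140,"rx": 0,"ry": 0,"rz": 0},
  {"x": 120,"y": -90,"z": -140,"rx": 0,"ry": 0,"rz": 0},
])

```text
time: 24.35
tool_pos: [0.5013, 0.0507, 0.3153]
tool_rot: [3.139, 0.0, 1.622]
contact_force: [0.6, -0.0, -0.3]
opening: 0.08
grip_force: 0.0
```

```bash
python3 - <<'E'
from h import *
for n in ("wrist","scene","top"):
    p=read_camera(n)
    for q in ["block","mark","handle","bit_tip","drill","carriage_top"]: show(n+" "+q,[x for x in mark_of(p,q) if x["point"][0]>.49 and x["point"][1]<.1][:2])
    if n=="wrist": cv2.imwrite("pics/w7.png",p["pixels"])
s=observe(); print(s["tool_pos"],s["tool_rot"],row([.508,.0575,.144],down(92.8)))
E
```

```text
wrist block [ 0.596  -0.0645  0.0426] 0.96
wrist mark [ 0.5973 -0.0663  0.1491] 0.89
wrist handle [0.5042 0.0589 0.1031] 0.86
scene block [ 0.5927 -0.0635  0.0514] 0.75
scene mark [ 0.5991 -0.0649  0.1507] 0.78
scene handle [0.5095 0.0593 0.1026] 0.83
scene handle [ 0.7765 -0.0226  0.0042] 0.5
scene drill [ 0.6083 -0.2197 -0.    ] 0.72
scene drill [0.5114 0.0565 0.1055] 0.5
top block [ 0.5977 -0.0669  0.0444] 0.78
top mark [ 0.5961 -0.0646  0.1486] 0.77
top bit_tip [ 0.6032 -0.2237  0.1598] 0.6
top carriage_top [ 0.6008 -0.0662  0.0472] 0.63
[0.5014 0.0503 0.3147] [ 3.1404 -0.0002  1.6203] [  6.8   6.7 170.7   0.1  -0.    0. ]
```

View pics/w7.png

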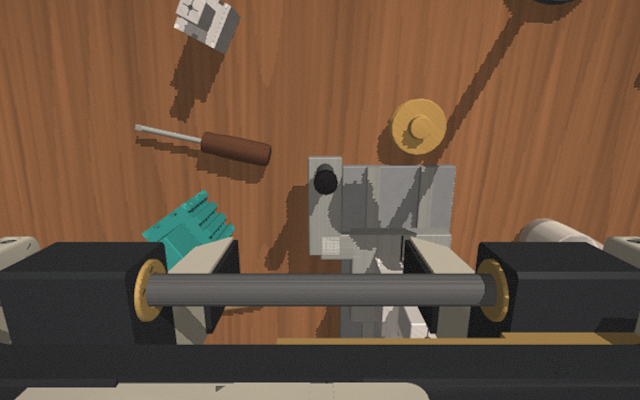

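The wrist picture shows the handle's black top at (325,182), clear of obstacles, and the block standing released on the carriage. Next I'll grip the handle.

```bash
python3 - <<'E'
from h import *
p=read_camera("wrist"); h=atz(p,325,182,.105); print(h)
for t in trace(p,"handle")[:1]:
    g=cv2.cvtColor(p["pixels"],cv2.COLOR_BGR2GRAY)[165:200,308:342]; y,x=np.nonzero(g<35); print(x.mean()+308,y.mean()+165)
print(row([h[0],h[1],.144],down(92.8)))
E
```

```text
[0.505  0.0579 0.105 ]
325.2201834862385 182.33639143730886
[  7.3   3.8 170.7   0.1  -0.    0. ]
```

Request:
arm_command([
  {"x": 7,"y": 5.5,"z": 40,"rx": 0,"ry": 0,"rz": 0},
  {"x": 7,"y": 5.5,"z": 85,"rx": 0,"ry": 0,"rz": 0},
  {"x": 7,"y": 5.5,"z": 125,"rx": 0,"ry": 0,"rz": 0},
  {"x": 7,"y": 5.5,"z": 155,"rx": 0,"ry": 0,"rz": 0},
  {"x": 7,"y": 5.5,"z": 169,"rx": 0,"ry": 0,"rz": 0},
  {"x": 7,"y": 5.5,"z": 171,"rx": 0,"ry": 0,"rz": 0},
  {"x": 7,"y": 5.5,"z": 171,"rx": 0,"ry": 0,"rz": 0},
])

```text
time: 26.2
tool_pos: [0.507, 0.0577, 0.1438]
tool_rot: [3.141, -0.0, 1.62]
contact_force: [0.0, 0.5, -0.1]
opening: 0.0804
grip_force: 0.0
```

Request:
arm_command([
  {"x": 0,"y": 0,"z": 0,"rx": 0,"ry": 0,"rz": 0},
  {"x": 0,"y": 0,"z": 0,"rx": 0,"ry": 0,"rz": 0},
  {"x": 0,"y": 0,"z": 0,"rx": 0,"ry": 0,"rz": 0},
  {"x": 0,"y": 0,"z": 0,"rx": 0,"ry": 0,"rz": 0},
  {"x": 0,"y": 0,"z": 0,"rx": 0,"ry": 0,"rz": 0},
  {"x": 0,"y": 0,"z": 0,"rx": 0,"ry": 0,"rz": 0},
  {"x": 0,"y": 0,"z": 0,"rx": 0,"ry": 0,"rz": 0},
  {"x": 0,"y": 0,"z": 0,"rx": 0,"ry": 0,"rz": 0},
  {"x": 0,"y": 0,"z": 0,"rx": 0,"ry": 0,"rz": 0},
  {"x": 0,"y": 0,"z": 0,"rx": 0,"ry": 0,"rz": 0},
  {"x": 0,"y": 0,"z": 0,"rx": 0,"ry": 0,"rz": 0},
], hand=16, squeeze=25)

```text
time: 27.3
tool_pos: [0.5056, 0.0576, 0.1435]
tool_rot: [-3.14, -0.0, 1.62]
contact_force: [-4.9, -0.2, 2.9]
opening: 0.021
grip_force: 25.0
```

Request:
arm_command([
  {"x": -1,"y": 0,"z": 0,"rx": 0,"ry": 0,"rz": 0},
  {"x": -3,"y": 0,"z": 0,"rx": 0,"ry": 0,"rz": 0},
  {"x": -7,"y": 0,"z": 0,"rx": 0,"ry": 0,"rz": 0},
  {"x": -13,"y": 0,"z": 0,"rx": 0,"ry": 0,"rz": 0},
  {"x": -20,"y": 0,"z": 0,"rx": 0,"ry": 0,"rz": 0},
  {"x": -28,"y": 0,"z": 0,"rx": 0,"ry": 0,"rz": 0},
  {"x": -36,"y": 0,"z": 0,"rx": 0,"ry": 0,"rz": 0},
  {"x": -44,"y": 0,"z": 0,"rx": 0,"ry": 0,"rz": 0},
  {"x": -52,"y": 0,"z": 0,"rx": 0,"ry": 0,"rz": 0},
  {"x": -60,"y": 0,"z": 0,"rx": 0,"ry": 0,"rz": 0},
  {"x": -67,"y": 0,"z": 0,"rx": 0,"ry": 0,"rz": 0},
  {"x": -73,"y": 0,"z": 0,"rx": 0,"ry": 0,"rz": 0},
  {"x": -77,"y": 0,"z": 0,"rx": 0,"ry": 0,"rz": 0},
  {"x": -79,"y": 0,"z": 0,"rx": 0,"ry": 0,"rz": 0},
  {"x": -80,"y": 0,"z": 0,"rx": 0,"ry": 0,"rz": 0},
])

```text
time: 28.8
tool_pos: [0.5097, -0.022, 0.1435]
tool_rot: [-3.14, -0.001, 1.62]
contact_force: [-5.0, 2.1, 4.1]
opening: 0.0211
grip_force: 25.0
```

Request:
arm_command([
  {"x": -1,"y": 0,"z": 0,"rx": 0,"ry": 0,"rz": 0},
  {"x": -3,"y": 0,"z": 0,"rx": 0,"ry": 0,"rz": 0},
  {"x": -7,"y": 0,"z": 0,"rx": 0,"ry": 0,"rz": 0},
  {"x": -13,"y": 0,"z": 0,"rx": 0,"ry": 0,"rz": 0},
  {"x": -20,"y": 0,"z": 0,"rx": 0,"ry": 0,"rz": 0},
  {"x": -28,"y": 0,"z": 0,"rx": 0,"ry": 0,"rz": 0},
  {"x": -36,"y": 0,"z": 0,"rx": 0,"ry": 0,"rz": 0},
  {"x": -44,"y": 0,"z": 0,"rx": 0,"ry": 0,"rz": 0},
  {"x": -52,"y": 0,"z": 0,"rx": 0,"ry": 0,"rz": 0},
  {"x": -58,"y": 0,"z": 0,"rx": 0,"ry": 0,"rz": 0},
  {"x": -62,"y": 0,"z": 0,"rx": 0,"ry": 0,"rz": 0},
  {"x": -64,"y": 0,"z": 0,"rx": 0,"ry": 0,"rz": 0},
  {"x": -65,"y": 0,"z": 0,"rx": 0,"ry": 0,"rz": 0},
  {"x": -65,"y": 0,"z": 0,"rx": 0,"ry": 0,"rz": 0},
  {"x": -65,"y": 0,"z": 0,"rx": 0,"ry": 0,"rz": 0},
])

```text
time: 30.3
tool_pos: [0.5131, -0.0871, 0.1435]
tool_rot: [-3.141, -0.001, 1.62]
contact_force: [-6.2, 0.4, 3.6]
opening: 0.0208
grip_force: 25.0
```

```bash
python3 - <<'E'
from h import *
for n in ("scene","top","wrist"):
  for i in range(2 if n!="wrist" else 1):
    p=read_camera(n)
    for q in ["block","mark","handle","bit_tip","drill","carriage_top"]: show(n+" "+q,[x for x in mark_of(p,q) if x["point"][0]>.49 and x["point"][1]<.1][:2])
    if n=="scene": cv2.imwrite("pics/s8.png",cv2.resize(p["pixels"][150:330,150:370],None,fx=3.3,fy=3.3,interpolation=cv2.INTER_CUBIC))
s=observe(); print(s["tool_pos"],s["tool_rot"],s["contact_force"],s["opening"])
E
```

```text
scene block [ 0.6001 -0.208   0.0465] 0.44
scene mark [ 0.6043 -0.2098  0.0477] 0.4
scene handle [ 0.5162 -0.0872  0.1042] 0.64
scene drill [ 0.606  -0.2199  0.0003] 0.76
scene carriage_top [ 0.6057 -0.212   0.0483] 0.94
scene block [ 0.6018 -0.2086  0.0468] 0.52
scene block [ 0.6041 -0.183   0.0784] 0.36
scene handle [ 0.5187 -0.0863  0.1034] 0.9
scene handle [ 0.6026 -0.2135  0.0476] 0.16
scene bit_tip [ 0.634  -0.2099  0.0736] 0.75
scene drill [ 0.6079 -0.2206 -0.0021] 0.73
scene carriage_top [ 0.6085 -0.2118  0.0473] 0.81
top block [ 0.607  -0.2085  0.0459] 0.88
top mark [ 0.6048 -0.2091  0.151 ] 0.57
top bit_tip [ 0.6071 -0.2232  0.1581] 0.42
top bit_tip [ 0.6058 -0.2074  0.0452] 0.24
top drill [ 0.6072 -0.2195 -0.0001] 0.64
top carriage_top [ 0.6048 -0.2119  0.0485] 0.94
top carriage_top [ 0.6324 -0.2093  0.0759] 0.55
top block [ 0.6044 -0.2093  0.047 ] 0.82
top block [ 0.6042 -0.2376  0.0704] 0.5
top mark [ 0.6062 -0.2067  0.1498] 0.7
top bit_tip [ 0.6055 -0.2246  0.1583] 0.57
top drill [ 0.6066 -0.2193  0.0024] 0.68
top carriage_top [ 0.6091 -0.2093  0.0464] 0.69
top carriage_top [ 0.7753 -0.0177  0.0014] 0.48
wrist handle [ 0.5112 -0.0885  0.1021] 0.74
[ 0.5132 -0.087   0.1435] [-3.1407 -0.0006  1.6204] [-4.5801 -0.4072  5.2049] 0.02132181827482143
```

View pics/s8.png

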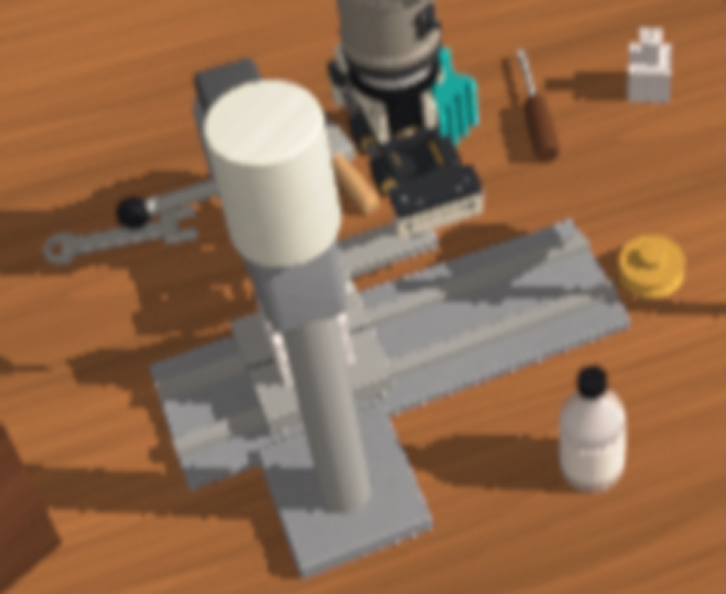

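The scene crop shows the carriage under the drill, with the block hidden behind the head and column at (310,340) and the gripper on the handle at (430,190). The bit estimates average y ≈ -0.2225 and the block is at about -0.2097, so about 13 mm remains.

Request:
arm_command([
  {"x": -1,"y": 0,"z": 0,"rx": 0,"ry": 0,"rz": 0},
  {"x": -3,"y": 0,"z": 0,"rx": 0,"ry": 0,"rz": 0},
  {"x": -6,"y": 0,"z": 0,"rx": 0,"ry": 0,"rz": 0},
  {"x": -9,"y": 0,"z": 0,"rx": 0,"ry": 0,"rz": 0},
  {"x": -11.5,"y": 0,"z": 0,"rx": 0,"ry": 0,"rz": 0},
  {"x": -12.5,"y": 0,"z": 0,"rx": 0,"ry": 0,"rz": 0},
  {"x": -13,"y": 0,"z": 0,"rx": 0,"ry": 0,"rz": 0},
  {"x": -13,"y": 0,"z": 0,"rx": 0,"ry": 0,"rz": 0},
])

```text
time: 32.85
tool_pos: [0.5138, -0.0999, 0.1435]
tool_rot: [-3.141, -0.001, 1.62]
contact_force: [-4.5, 1.3, 4.0]
opening: 0.021
grip_force: 25.0
```

Request:
arm_command([
  {"x": 0,"y": 0,"z": 0,"rx": 0,"ry": 0,"rz": 0},
  {"x": 0,"y": 0,"z": 0,"rx": 0,"ry": 0,"rz": 0},
  {"x": 0,"y": 0,"z": 0,"rx": 0,"ry": 0,"rz": 0},
  {"x": 0,"y": 0,"z": 0,"rx": 0,"ry": 0,"rz": 0},
  {"x": 0,"y": 0,"z": 0,"rx": 0,"ry": 0,"rz": 0},
], hand=60)

```text
time: 33.35
tool_pos: [0.5147, -0.1002, 0.1436]
tool_rot: [3.14, -0.0, 1.62]
contact_force: [0.4, 0.4, -0.3]
opening: 0.0563
grip_force: 0.0
```

Request:
arm_command([
  {"x": 0,"y": 0,"z": -20,"rx": 0,"ry": 0,"rz": 0},
  {"x": 0,"y": 0,"z": -50,"rx": 0,"ry": 0,"rz": 0},
  {"x": 0,"y": 0,"z": -80,"rx": 0,"ry": 0,"rz": 0},
  {"x": 0,"y": -30,"z": -100,"rx": 0,"ry": 0,"rz": 0},
  {"x": 0,"y": -70,"z": -110,"rx": 0,"ry": 0,"rz": 0},
  {"x": 0,"y": -100,"z": -110,"rx": 0,"ry": 0,"rz": 0},
  {"x": 0,"y": -100,"z": -110,"rx": 0,"ry": 0,"rz": 0},
])

```text
time: 34.05
tool_pos: [0.4117, -0.1047, 0.2539]
tool_rot: [3.142, -0.0, 1.619]
contact_force: [-0.5, -0.4, 0.5]
opening: 0.0598
grip_force: 0.0
```

```bash
python3 - <<'E'
from h import *
s=observe(); print(s["tool_pos"],s["tool_rot"],s["qpos"])
print(row([.40,-.215,.24],R.from_euler("xyz",[np.pi,-np.radians(15),0]))) 
E
```

```text
[ 0.4117 -0.1047  0.2539] [ 3.1415 -0.0005  1.6193] [-0.4302  0.199   1.8395  0.0005  1.1032 -0.4789]
[-109.6  -17.1   13.8  -12.2   11.5   92.2]
```

Request:
arm_command([
  {"x": -110,"y": -17,"z": 14,"rx": -12.2,"ry": 11.5,"rz": 92},
  {"x": -110,"y": -17,"z": 14,"rx": -12.2,"ry": 11.5,"rz": 92},
  {"x": -110,"y": -17,"z": 14,"rx": -12.2,"ry": 11.5,"rz": 92},
  {"x": -110,"y": -17,"z": 14,"rx": -12.2,"ry": 11.5,"rz": 92},
  {"x": -110,"y": -17,"z": 14,"rx": -12.2,"ry": 11.5,"rz": 92},
  {"x": -110,"y": -17,"z": 14,"rx": -12.2,"ry": 11.5,"rz": 92},
  {"x": -110,"y": -17,"z": 14,"rx": -12.2,"ry": 11.5,"rz": 92},
  {"x": -110,"y": -17,"z": 14,"rx": -12.2,"ry": 11.5,"rz": 92},
  {"x": -110,"y": -17,"z": 14,"rx": -12.2,"ry": 11.5,"rz": 92},
  {"x": -110,"y": -17,"z": 14,"rx": -12.2,"ry": 11.5,"rz": 92},
  {"x": -110,"y": -17,"z": 14,"rx": -12.2,"ry": 11.5,"rz": 92},
  {"x": -110,"y": -17,"z": 14,"rx": -12.2,"ry": 11.5,"rz": 92},
  {"x": -110,"y": -17,"z": 14,"rx": -12.2,"ry": 11.5,"rz": 92},
])

```text
time: 35.35
tool_pos: [0.4035, -0.216, 0.2395]
tool_rot: [3.139, -0.263, 0.008]
contact_force: [0.2, 0.5, 0.8]
opening: 0.0597
grip_force: 0.0
```

```bash
python3 - <<'E'
from h import *
for i in range(2):
    p=read_camera("wrist")
    for q in ["block","mark","bit_tip","chuck","drill","carriage_top"]: show(q,[x for x in mark_of(p,q) if x["point"][0]>.49][:2])
s=observe(); print(s["tool_pos"],s["tool_rot"],s["qpos"])
X=[[.6045,-.2225,.162],[.6045,-.2225,.15],[.6045,-.2325,.15],[.6145,-.2225,.15]]
u=proj(p,X); print(u)
cx,cy=u[0]; x0=int(np.clip(cx-60,0,520)); y0=int(np.clip(cy-45,0,310)); print(x0,y0)
c=cv2.resize(p["pixels"][y0:y0+90,x0:x0+120],None,fx=6.6,fy=6.6,interpolation=cv2.INTER_CUBIC); cv2.imwrite("pics/w9.png",c)
E
```

```text
block [ 0.6027 -0.2227  0.0445] 0.6
mark [ 0.5097 -0.101   0.0994] 0.22
bit_tip [ 0.5106 -0.0981  0.1009] 0.51
drill [ 0.6057 -0.2215 -0.0025] 0.93
block [ 0.6024 -0.2238  0.0439] 0.76
drill [ 0.606  -0.2255  0.0011] 0.63
[ 0.403  -0.2158  0.2395] [ 3.14   -0.2631  0.0047] [-0.7609  0.1848  1.9328  0.2416  0.8457  0.6609]
[[334.7796 -98.0892]
 [333.9121 -79.6845]
 [351.8488 -79.5571]
 [334.0243 -97.6593]]
274 0
```

View pics/w9.png

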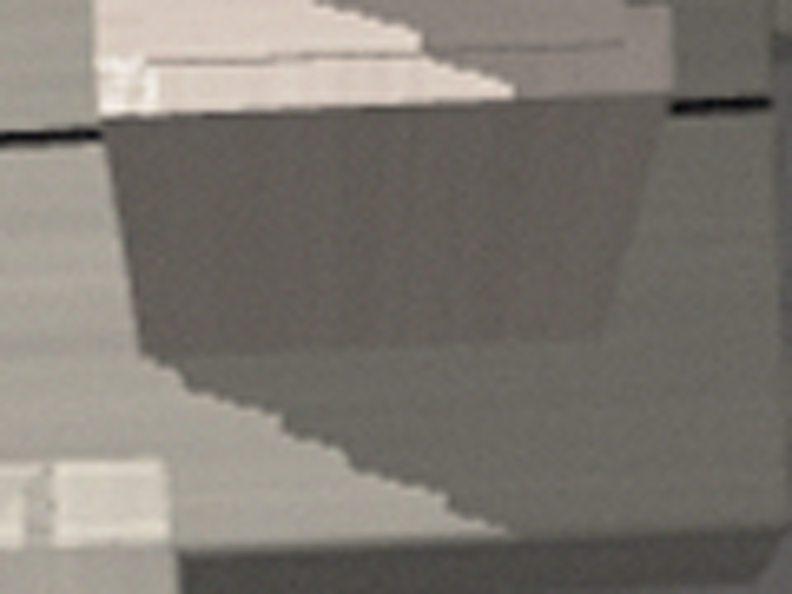

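That crop shows the block standing square on the carriage, on the dark line (which enters at (0,137) and leaves at (770,103)), but the bit is above the frame. That was my 11th picture, one over the limit of 10, so I won't view any more. The last alignment check will be by numbers only, from a more tilted pose.

```bash
python3 - <<'E'
from h import *
p=read_camera("wrist"); s=observe(); r=R.from_euler("xyz",s["tool_rot"])
M=cv2.Rodrigues(np.float64(p["rvec"]))[0]; c=-M.T@np.ravel(p["tvec"])
ct=r.inv().apply(c-s["tool_pos"]); Rct=r.inv()*R.from_matrix(M.T)
for pos,t in (([.40,-.215,.26],38),([.38,-.215,.27],38),([.40,-.215,.28],35)):
    rr=R.from_euler("xyz",[np.pi,-np.radians(t),0]); C=np.array(pos)+rr.apply(ct); W=(rr*Rct).inv()
    q=W.apply(np.array([[.6045,-.2225,.162],[.6045,-.2225,.15]])-C); uv=(p["K"]@q.T).T; print(pos,t,C,(uv[:,:2]/uv[:,2:]).round(0).tolist(),row(pos,rr))
E
```

```text
[0.4, -0.215, 0.26] 38 [ 0.399  -0.2156  0.3756] [[330.0, 68.0], [330.0, 78.0]] [  2.4  -0.8 -20.6  -0.   22.9   0.3]
[0.38, -0.215, 0.27] 38 [ 0.379  -0.2156  0.3856] [[330.0, 58.0], [329.0, 69.0]] [-14.3  -0.9 -35.5  -0.   22.9   0.3]
[0.4, -0.215, 0.28] 35 [ 0.4051 -0.2156  0.3955] [[330.0, 70.0], [330.0, 80.0]] [  7.6  -0.8 -39.9  -0.   19.9   0.3]
```

Request:
arm_command([
  {"x": 2,"y": -1,"z": -20,"rx": 0,"ry": 8,"rz": 0},
  {"x": 2,"y": -1,"z": -20,"rx": 0,"ry": 16,"rz": 0},
  {"x": 2,"y": -1,"z": -20,"rx": 0,"ry": 23,"rz": 0},
  {"x": 2,"y": -1,"z": -20,"rx": 0,"ry": 23,"rz": 0},
  {"x": 2,"y": -1,"z": -20,"rx": 0,"ry": 23,"rz": 0},
  {"x": 2,"y": -1,"z": -20,"rx": 0,"ry": 23,"rz": 0},
])

```text
time: 36.7
tool_pos: [0.3998, -0.2151, 0.2594]
tool_rot: [3.14, -0.664, 0.005]
contact_force: [-0.2, 0.4, 0.8]
opening: 0.06
grip_force: 0.0
```

```bash
python3 - <<'E'
from h import *
for i in range(4):
    p=read_camera("wrist")
    for q in ["block","mark","bit_tip","chuck","drill"]: show(q,[x for x in mark_of(p,q) if x["point"][0]>.54][:1])
print(observe()["tool_pos"],observe()["tool_rot"],observe()["qpos"],proj(p,[[.6045,-.2225,.162],[.6047,-.2227,.15],[.6047-.015,-.2227,.15]]))
g=cv2.cvtColor(p["pixels"],cv2.COLOR_BGR2GRAY)
u,v=proj(p,[.6045,-.2225,.162])[0].round().astype(int)
for y in range(max(v-24,0),v+26,3): print(y,g[y,u-26:u+28:1])
E
```

```text
block [ 0.6048 -0.2203  0.0447] 0.69
mark [ 0.6095 -0.2259  0.1491] 0.66
bit_tip [ 0.6058 -0.2228  0.1606] 0.87
chuck [ 0.6037 -0.2248  0.1624] 0.94
drill [ 0.6047 -0.2223 -0.0002] 0.61
block [ 0.6061 -0.2213  0.0462] 0.73
mark [ 0.6076 -0.2231  0.1496] 0.71
bit_tip [ 0.6033 -0.2203  0.1627] 0.86
chuck [ 0.6038 -0.2241  0.1633] 0.84
drill [ 0.6041 -0.2239  0.0018] 0.58
block [ 0.6073 -0.2237  0.0421] 0.55
mark [ 0.6079 -0.2252  0.1506] 0.9
bit_tip [ 0.6054 -0.2229  0.1638] 0.7
chuck [ 0.6055 -0.2278  0.1603] 0.74
drill [ 0.6044 -0.2221  0.0019] 0.7
block [ 0.6064 -0.2246  0.0409] 0.6
mark [ 0.6103 -0.2248  0.1517] 0.89
chuck [ 0.6031 -0.2249  0.162 ] 0.65
drill [ 0.6013 -0.2242  0.0011] 0.93
[ 0.3998 -0.2148  0.2593] [ 3.1397 -0.6645  0.0053] [-0.9597  0.0878  2.1413  0.8933  0.7066 -0.035 ] [[331.4381  66.6838]
 [331.2649  77.4545]
 [331.3752  92.1065]]
43 [107 126 125 118 113 104 104  99  93  91  88  87  82  82  85  82  84  81
  81  83  83  81  93 109  94  59  60  58  55  52  60  69  63  74  85 111
 123 119 118 118 121 122 123 123 119 123 126 125 127 126 128 128 127 128]
46 [136 13
[... 2857 characters left out ...]
86  88  85  85  89  89  87  86]
85 [135 134 131 133 133 133 136 208 228 213 210 212 215 212 209 209 209 211
 214 212 212 205 205 213 199 135 156 210 208 210 210 204 204 208 210 214
 213 209 208 208 206 207 198 150 122 138 136 142 147 144 134 134 147 130]
88 [202 204 204 201 205 208 188 208 229 219 215 211 207 209 210 211 216 214
 210 204 206 211 209 210 210 213 210 212 207 205 205 208 212 212 211 210
 210 207 206 205 207 204 203 166 168 205 201 208 231 227 223 229 219 169]
91 [204 203 203 204 205 204 204 213 218 203 187 191 191 194 195 189 188 182
 183 184 186 185 183 181 183 184 181 174 175 180 183 179 176 176 175 176
 169 173 168 168 166 167 171 148 156 198 207 208 203 203 205 204 205 186]
```

By the pixels, the bit's tip is at about (331.5, 65.5) and the cross at about (329.7, 76). That puts the mark about 1.5 mm from the point under the tip, well within 6 mm, so I'm handing in.

```bash
python3 -c "
from cell import *
print(hand_in())"
```

```text
the job is handed in; nothing more can be done
None
```

The job is handed in, with no verdict returned: all three grooved sides were held at the loupe, and the block stands released on the carriage with its mark about 1.5 mm from under the bit by my last measurement; I viewed 11 pictures, one over the limit of 10.

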